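# Move the row of supplies to the new rack in order

### The job

Move the copper-wire spool, the brass-wire spool, the black loupe and the red-lidded round tin from the old wooden rack to the new metal rack, keeping their order of use, which is counted from the red end of each rack: what stands nearest the old rack's red end goes on the cork disc nearest the new rack's red end, the next on the next disc, and so on. Set each one upright in the middle of its cork disc; the coloured pads stay on the old rack.

Things in the scene. Friction and masses are not known exactly. Their poses are not given: they have to be found in the camera images.
- copper_spool_mid (a point): Spool of copper wire with dark grey flanges, diameter 48 mm, 30 mm high; upright, round about its vertical axis. This point: its centre, half-way up (15 mm over its underside); z is its upright axis. It starts on the blue pad, its underside 24 mm above the bench. 120 g or so; rigid. Fingers closing across the rack (along the rack's x) have the most room.
- brass_spool_mid (a point): Spool of brass wire with whitish flanges, diameter 40 mm, 24 mm high; upright, round about its vertical axis. This point: its centre, half-way up (12 mm over its underside); z is its upright axis. It starts on the green pad, its underside 24 mm above the bench. 90 g or so; rigid. Fingers closing across the rack (along the rack's x) have the most room.
- loupe_mid (a point): Black watchmaker's loupe standing on its wide end, diameter 33 mm at the foot, slightly tapered, 31 mm high; upright, round about its vertical axis. This point: its centre, half-way up (15.5 mm over its underside); z is its upright axis. It starts on the yellow pad, its underside 24 mm above the bench. 20 g or so; rigid. Fingers closing across the rack (along the rack's x) have the most room.
- flat_tin_mid (a point): Round tin with a red lid and a bright metal lower part, diameter 65 mm, 24 mm high; upright, round about its vertical axis. This point: its centre, half-way up (12 mm over its underside); z is its upright axis. It starts on the white pad, its underside 24 mm above the bench. 60 g or so; rigid. Fingers closing across the rack (along the rack's x) have the most room.
- old_rack: The old rack: dark wooden board with brass wires, four coloured pads on its places. 356 (y) x 92 (x) mm, top 22 mm over the bench. Origin: underside centre; z up. Four places at x = 0, y = +120, +40, -40, -120 mm. Red end block at +y (y 162 to 178 mm), wooden block at -y, 12 mm proud. Thin wires along x = +-43.5 mm, 2.5 mm proud. Fixed.
- new_rack: The new rack: bare metal board with dark wires, empty at the start; its four places are cork discs of diameter 72 mm, flush with the board. 356 (y) x 92 (x) mm, top 22 mm over the bench. Origin: underside centre; z up. Four places at x = 0, y = +120, +40, -40, -120 mm. Red end block at +y (y 162 to 178 mm), grey block at -y, 12 mm proud. Thin wires along x = +-43.5 mm, 2.5 mm proud. Fixed.
- blue_pad: Blue rubber-like disc, diameter 72 mm, 2 mm thick, fixed on one of the old rack's four places, with the copper-wire spool standing on it at the start. It stays there. Origin: centre of its underside (on the board, 22 mm above the bench).
- green_pad: Green rubber-like disc, diameter 72 mm, 2 mm thick, fixed on one of the old rack's four places, with the brass-wire spool standing on it at the start. It stays there. Origin: centre of its underside (on the board, 22 mm above the bench).
- yellow_pad: Yellow rubber-like disc, diameter 72 mm, 2 mm thick, fixed on one of the old rack's four places, with the black loupe standing on it at the start. It stays there. Origin: centre of its underside (on the board, 22 mm above the bench).
- white_pad: White rubber-like disc, diameter 72 mm, 2 mm thick, fixed on one of the old rack's four places, with the round tin standing on it at the start. It stays there. Origin: centre of its underside (on the board, 22 mm above the bench).
Things that resemble listed ones, but are neither listed nor needed, are in the scene too. What is shaped like the part that bears brass_spool_mid but purple is not meant.

How it is judged:
At the end, for the whole second after the job is handed in: Each of the four things stands upright (within 0.12 rad) and at rest on the new rack's board, within 12 mm along and across of the centre of the cork disc whose number, counted from the new rack's red end, is that of its pad counted from the old rack's red end (((y of blue_pad in the frame of old_rack between 0.1 and 0.14 m and y of copper_spool_mid in the frame of new_rack between 0.108 and 0.132 m) or (y of blue_pad in the frame of old_rack between 0.02 and 0.06 m and y of copper_spool_mid in the frame of new_rack between 0.028 and 0.052 m) or (y of blue_pad in the frame of old_rack between -0.06 and -0.02 m and y of copper_spool_mid in the frame of new_rack between -0.052 and -0.028 m) or (y of blue_pad in the frame of old_rack between -0.14 and -0.1 m and y of copper_spool_mid in the frame of new_rack between -0.132 and -0.108 m)) and x of copper_spool_mid in the frame of new_rack between -0.012 and 0.012 m and z of copper_spool_mid in the frame of new_rack between 0.032 and 0.042 m and angle between each of copper_spool_mid, brass_spool_mid, loupe_mid, flat_tin_mid's own z axis and vertical below 0.12 rad and linear speed of each of copper_spool, brass_spool, loupe, flat_tin below 0.03 m/s and ((y of green_pad in the frame of old_rack between 0.1 and 0.14 m and y of brass_spool_mid in the frame of new_rack between 0.108 and 0.132 m) or (y of green_pad in the frame of old_rack between 0.02 and 0.06 m and y of brass_spool_mid in the frame of new_rack between 0.028 and 0.052 m) or (y of green_pad in the frame of old_rack between -0.06 and -0.02 m and y of brass_spool_mid in the frame of new_rack between -0.052 and -0.028 m) or (y of green_pad in the frame of old_rack between -0.14 and -0.1 m and y of brass_spool_mid in the frame of new_rack between -0.132 and -0.108 m)) and x of brass_spool_mid in the frame of new_rack between -0.012 and 0.012 m and z of brass_spool_mid in the frame of new_rack between 0.029 and 0.039 m and ((y of yellow_pad in the frame of old_rack between 0.1 and 0.14 m and y of loupe_mid in the frame of new_rack between 0.108 and 0.132 m) or (y of yellow_pad in the frame of old_rack between 0.02 and 0.06 m and y of loupe_mid in the frame of new_rack between 0.028 and 0.052 m) or (y of yellow_pad in the frame of old_rack between -0.06 and -0.02 m and y of loupe_mid in the frame of new_rack between -0.052 and -0.028 m) or (y of yellow_pad in the frame of old_rack between -0.14 and -0.1 m and y of loupe_mid in the frame of new_rack between -0.132 and -0.108 m)) and x of loupe_mid in the frame of new_rack between -0.012 and 0.012 m and z of loupe_mid in the frame of new_rack between 0.0325 and 0.0425 m and ((y of white_pad in the frame of old_rack between 0.1 and 0.14 m and y of flat_tin_mid in the frame of new_rack between 0.108 and 0.132 m) or (y of white_pad in the frame of old_rack between 0.02 and 0.06 m and y of flat_tin_mid in the frame of new_rack between 0.028 and 0.052 m) or (y of white_pad in the frame of old_rack between -0.06 and -0.02 m and y of flat_tin_mid in the frame of new_rack between -0.052 and -0.028 m) or (y of white_pad in the frame of old_rack between -0.14 and -0.1 m and y of flat_tin_mid in the frame of new_rack between -0.132 and -0.108 m)) and x of flat_tin_mid in the frame of new_rack between -0.012 and 0.012 m and z of flat_tin_mid in the frame of new_rack between 0.029 and 0.039 m); the robot touches nothing.
It also fails if it takes over 80 s, if anything falls off the work surface, if the arm or the gripper's body presses on something with over 40 N, if the wrist force passes 120 N, or if a joint passes its speed limit or range.

### The arm

A 6-joint arm with a two-finger parallel gripper is mounted at the origin on a cart in front of the work surface, level with it; the furniture and walls round the work are solid. World frame = base frame: x ahead of the robot, y to its left, z up, the work surface at z = 0. Lengths are in m, angles in rad, forces in N, time in s.
With the tool pointing down it reaches from about 0.375 to 0.975 m from the base axis. Payload 3.8 kg.
Tool frame: the origin (TCP) lies between the finger pads; the fingertips stand 17 mm ahead of it and the grasp point (between the pads) lies 2 mm behind it; y points along the fingers, z is the direction in which the jaws open and shut, and the axes are right-handed (so a half turn about y gives the same grasp; the last joint's range is limited). The gripper opens to 85 mm and grips with 20 to 120 N. Pads are 22 mm wide; open, the fingers measure 114 mm over their backs; the gripper's body (76 mm by 85 mm) begins 54 mm behind the grasp point. The pads swing forward as they close: fully open they stand 13 mm farther back than shut.
Start: joints at [-1.324, 0.264, 1.604, -0, 1.274, -0.037], TCP at [0.189, -0.648, 0.248] pointing down, gripper open.
Joint ranges: [-2.63, 2.63], [-0.94, 2.18], [0.31, 2.57], [-1.31, 4.45], [0, 2.66], [-2.55, 2.55]. Speed limits (rad/s): [2.57, 2.57, 3.14, 3.14, 3.14, 3.14].

### API

Orientations are given as a rotation vector (axis times angle).
In Python, from workcell import bot, eyes, nets gives the robot as it stands. The module is installed in compiled form; this text tells all that it offers.
- The arm moves only by the tool jog_arm, never from a script. Its arguments are lists of equal length, an entry for each row: "turn": the turn, a rotation vector about the tool's x, y, z in rad, a list of three; "slide": the shift along the tool's x, y, z in mm, a list of three; "grip": the opening in per cent of the stroke, from 0 (shut) to 100 (fully open). A call has 1 to 5 rows; each row shifts and turns the commanded pose from where the row before left it, along the tool's axes as they then stand; what a row does not reach is not made up. A row lasts 1/10 s, in which the tool goes at most 50 mm and 8.59 degrees, less where a joint would pass 70% of its speed; a pose out of reach is approached as far as the arm can. A call with a gripper value outside its range is refused whole. The fingers move at their own pace and stop on an object; "newtons" is the grip in N (left out, the last holds). Time passes only in rows, so rows that do not move let the fingers close. It gives the time, the measured TCP pose, the force and the opening at its end, in the units of the state.
- bot.read_state(): the state, without advancing time (a new reading comes with each control period).
- eyes.read_camera(name): name is "scene" or "side" or "wrist"; returns a dict with "img" (384x512x3 uint8, red, green, blue), "depth" (384x512 float32, m along the optical axis (not along the pixel's ray), 0 where there is no reading), "intrinsics" (3x3 intrinsics, pixels), "position" and "rotation" of the camera in the world. Camera axes: x right, y down, z forward; pixel columns grow to the right and rows downward; lengths in m; the calibration is good to about 2 mm. A picture is of the moment at which its call begins.
- bot.finish_job(): hands the job in, once; it reports no verdict.
Trained networks look in a picture, given as the dict that the camera call returned (one of the last four; its "shot" number tells which), for a name from the list of things; names that differ only in an ending like _2 or _b are one class to them, and where a whole thing is asked for, a point or a joint stands for the part that bears it (a point fixed in the world has none). Each returns a list of dicts, best first, with "conf" (0 to 1); they miss things now and then, are a little off and sometimes report something else, mostly with a low value. They report only what shows in the picture. A call takes as long as a camera call. They do not tell look-alikes from the thing itself.
- nets.search_frame(thing, picture): "xyz" ([x, y, z] in m, in the coordinates of the camera as it stood for that picture, good to about 4 mm: the middle of the surface that is visible of it).
The state is a dict: "time": time; "q": joint angles; "joint_vel": joint speeds; "joint_torque": joint torques, N m; "tool_pos": TCP position; "tcp_rot": TCP orientation; "wrist_force": force on the tool from outside, world axes, zero at the start; "torque": the same for the moment, N m; "width": opening from 0.0 (shut) to 1.0 (fully open).
Only numpy, scipy, OpenCV 4.12 (cv2) and the standard library are available. Lean on these libraries where they do the work, as an engineer would, in place of code of your own. Each camera call takes 0.05 s, during which the arm holds its last target.

## Working session

There is one attempt and no reset: what is moved stays moved. The work goes in short steps, Python scripts to look and compute and a tool call to move; the robot and the scene stay as the last step left them, time stands still between calls to the robot, and variables do not carry over. Pictures are saved under pics/ and viewed, and the job is handed in when it is done.

Besides the shell and the picture viewer there is one more tool, called after "Call:" as name(argument=value, ...), one argument or row to a line, values as JSON. jog_arm: Moves the arm, as the interface text tells. Its arguments: {"type":"object","properties":{"turn":{"type":"array"},"slide":{"type":"array"},"grip":{"type":"array"},"newtons":{"type":"number"}},"required":["turn","slide","grip"]}

```bash
mkdir -p pics
cat > h.py <<'E'
import numpy as np,cv2
from workcell import bot,eyes,nets
def save(n,p): cv2.imwrite('pics/'+n+'.png',cv2.cvtColor(p['img'],cv2.COLOR_RGB2BGR))
def world(p,xyz): return np.array(p['rotation'])@np.array(xyz)+np.array(p['position'])
def pix(p,u,v):
    K=np.array(p['intrinsics']);d=p['depth'][int(v),int(u)]
    return world(p,[(u-K[0,2])/K[0,0]*d,(v-K[1,2])/K[1,1]*d,d])
def pc(p):
    K=np.array(p['intrinsics']);d=p['depth'];v,u=np.mgrid[:384,:512]
    c=np.stack([(u-K[0,2])/K[0,0]*d,(v-K[1,2])/K[1,1]*d,d],-1)
    return c@np.array(p['rotation']).T+np.array(p['position'])
E
python3 - <<'E'
from h import *
print(bot.read_state())
for n in ['scene','side','wrist']:
    p=eyes.read_camera(n);save(n+'0',p);print(n,p['position'],np.round(p['rotation'],3).tolist())
    np.savez('pics/'+n+'0.npz',**{k:p[k] for k in('img','depth','intrinsics','position','rotation')})
    for t in ['copper_spool_mid','brass_spool_mid','loupe_mid','flat_tin_mid','old_rack','new_rack']:
        print(t,[(np.round(world(p,r['xyz']),3).tolist(),round(r['conf'],2)) for r in nets.search_frame(t,p)])
E
```

```text
{'time': 0.0, 'q': array([-1.32391893e+00,  2.64767212e-01,  1.60537849e+00,  1.78392824e-05,
        1.27365946e+00, -3.69098690e-02]), 'joint_vel': array([-0.00077376, -0.00037452,  0.00163705,  0.00046294, -0.00103469,
        0.00132023]), 'joint_torque': array([ 8.76603717e-04, -5.15106869e+01, -3.67311358e+01,  7.77693822e-05,
        1.31412360e-02, -8.20197670e-06]), 'tool_pos': array([ 0.18882612, -0.64734066,  0.24695006]), 'tcp_rot': array([-0.29583327,  2.07165158, -2.06704839]), 'wrist_force': array([-0.77271351,  0.22110825, -0.63154682]), 'torque': array([-0.04705033,  0.01292969,  0.00109059]), 'width': 1.0005289219860019}
scene [0.11384855 0.54263226 0.68684657] [-1.002, 2.491, -1.007]
copper_spool_mid [([-0.934, -0.505, -0.361], 0.94)]
brass_spool_mid [([-0.98, -0.552, -0.407], 0.9), ([-1.113, -0.684, -0.54], 0.86)]
loupe_mid [([-0.752, -0.323, -0.179], 0.65)]
flat_tin_mid [([-0.574, -0.146, -0.001], 0.57)]
old_rack [([-0.755, -0.326, -0.182], 0.56)]
new_rack [([-0.294, 0.135, 0.279], 0.96)]
side [0.54357988 0.87255112 0.4576853 ] [-0.02, -2.673, 1.65]
copper_spool_mid [([2.002, 2.331, 1.916], 0.62)]
brass_spool_mid [([2.206, 2.535, 2.12], 0.59), ([2.193, 2.522, 2.107], 0.46)]
loupe_mid [([1.777, 2.106, 1.691], 0.54)]
flat_tin_mid [([1.557, 1.886, 1.471], 0.57)]
old_rack [([1.632, 1.961, 1.546], 0.76)]
new_rack [([1.439, 1.768, 1.353], 0.75), ([1.793, 2.122, 1.707], 0.4)]
wrist [ 0.25543872 -0.62824356  0.37509759] [2.327, -1.745, -0.243]
copper_spool_mid []
brass_spool_mid []
loupe_mid []
flat_tin_mid []
old_rack []
new_rack []
```

```bash
sed -i 's/^from workcell/from scipy.spatial.transform import Rotation as R\nfrom workcell/; s/np.array(p\[.rotation.\])/R.from_rotvec(p["rotation"]).as_matrix()/' h.py
python3 - <<'E'
from h import *
for n in ['scene','side']:
    p=eyes.read_camera(n)
    np.savez('pics/'+n+'0.npz',**{k:p[k] for k in('img','depth','intrinsics','position','rotation')})
    for t in ['copper_spool_mid','brass_spool_mid','loupe_mid','flat_tin_mid','blue_pad','green_pad','yellow_pad','white_pad','old_rack','new_rack']:
        print(t,[(np.round(world(p,r['xyz']),3).tolist(),round(r['conf'],2)) for r in nets.search_frame(t,p)])
E
```

```text
copper_spool_mid [([0.609, 0.065, 0.054], 0.78)]
brass_spool_mid [([0.481, -0.015, 0.024], 0.83), ([0.602, -0.014, 0.045], 0.52)]
loupe_mid [([0.631, 0.147, 0.045], 0.66), ([0.603, -0.011, 0.049], 0.64)]
flat_tin_mid [([0.644, 0.227, 0.047], 0.97), ([0.606, -0.012, 0.047], 0.75)]
blue_pad [([0.604, 0.074, 0.024], 0.79)]
green_pad [([0.601, -0.006, 0.026], 0.76), ([0.605, -0.011, 0.044], 0.24)]
yellow_pad [([0.628, 0.144, 0.021], 0.57)]
white_pad [([0.622, 0.237, 0.021], 0.42)]
old_rack [([0.605, 0.122, 0.022], 0.74)]
new_rack [([0.443, 0.242, 0.023], 0.95)]
copper_spool_mid [([0.619, 0.074, 0.043], 0.69)]
brass_spool_mid [([0.602, -0.005, 0.045], 0.5)]
loupe_mid [([0.637, 0.151, 0.042], 0.75)]
flat_tin_mid [([0.643, 0.235, 0.043], 0.89), ([0.591, -0.021, 0.021], 0.65)]
blue_pad [([0.61, 0.071, 0.019], 0.47)]
green_pad [([0.588, -0.021, 0.024], 0.4)]
yellow_pad [([0.619, 0.142, 0.024], 0.69), ([0.623, 0.241, 0.023], 0.26)]
white_pad [([0.626, 0.242, 0.021], 0.51)]
old_rack [([0.627, 0.2, 0.018], 0.69)]
new_rack [([0.448, 0.271, 0.022], 0.57)]
```

View pics/scene0.png

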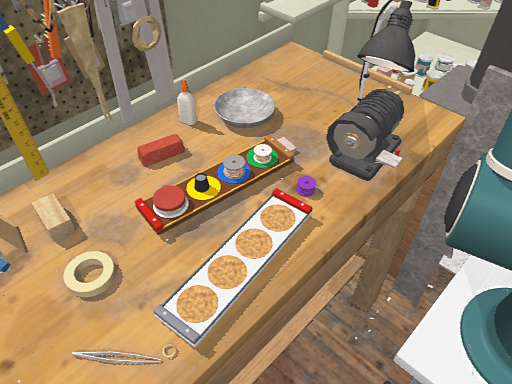

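View pics/side0.png

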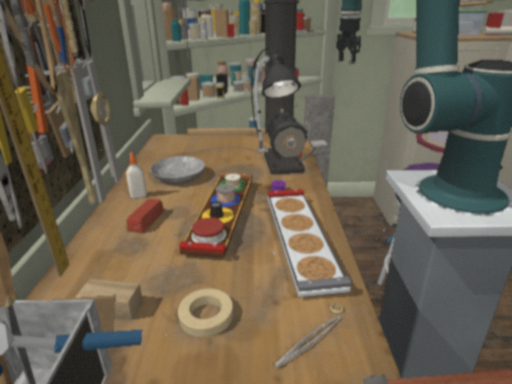

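View pics/wrist0.png

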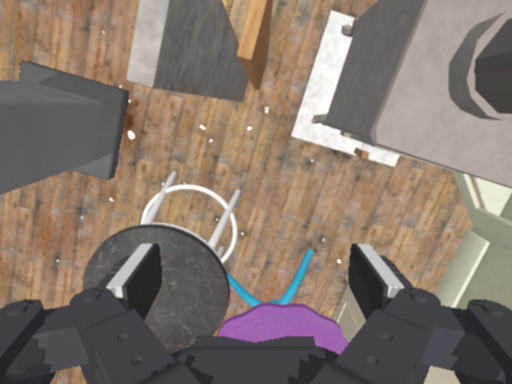

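Run:
```python
from h import *
for n,box in [('scene',(130,120,330,350)),('side',(170,160,360,300))]:
    p=dict(np.load('pics/%s0.npz'%n))
    P=pc(p);hsv=cv2.cvtColor(p['img'],cv2.COLOR_RGB2HSV)
    x0,y0,x1,y1=box
    c=p['img'][y0:y1,x0:x1];cv2.imwrite('pics/%scrop.png'%n,cv2.resize(c[:,:,::-1],None,fx=3 if n=='side' else 2.5,fy=3 if n=='side' else 2.5))
    H,S,V=[hsv[...,i].astype(int) for i in range(3)]
    roi=np.zeros(H.shape,bool);roi[y0:y1,x0:x1]=1
    def rep(name,m,zlo,zhi):
        m=(m&roi&(P[...,2]>zlo)&(P[...,2]<zhi)).astype(np.uint8)
        k,l,st,ce=cv2.connectedComponentsWithStats(m)
        for i in range(1,k):
            if st[i,4]>25:
                q=P[l==i];mn=q[:,:2];r=cv2.minAreaRect(mn.astype(np.float32)*1000)
                print(n,name,np.round(ce[i]),st[i,4],np.round(q.mean(0),4),np.round(r[0],1),np.round(r[1],1),round(r[2],1))
    rep('red',((H<6)|(H>172))&(S>170),.028,.06)
    rep('yellow',(H>24)&(H<34)&(S>170),.018,.03)
    rep('blue',(H>100)&(H<118)&(S>150),.018,.03)
    rep('green',(H>50)&(H<85)&(S>120),.018,.03)
    rep('cork',(H>8)&(H<22)&(S>70)&(P[...,0]<.56),.017,.028)
    rep('purple',(H>125)&(H<155)&(S>100),.0,.05)
    rep('boardnew',(S<40)&(P[...,0]<.56),.018,.028)
```

```text
scene red [292. 200.] 276 [0.4681 0.0453 0.0324] [470.7  44.2] [92.2 18.5] 5.6
scene red [148. 214.] 280 [0.6487 0.2704 0.0329] [651.1 269.3] [16.6 90.1] 81.7
scene yellow [214. 183.] 107 [0.6271 0.1151 0.0233] [628.2 114.3] [20.6 50.9] 77.3
scene yellow [196. 192.] 208 [0.6336 0.1598 0.0235] [634.7 158.5] [33.7 70. ] 87.2
scene blue [233. 175.] 219 [0.6143 0.0698 0.0233] [617.2  65.9] [69.  59.8] 43.0
scene green [261. 159.] 242 [ 0.6045 -0.0107  0.0232] [606.5 -13.3] [70.8 62.5] 40.2
scene cork [277. 218.] 745 [0.4648 0.0931 0.0219] [465.5  92.1] [69.  71.2] 66.0
scene cork [253. 243.] 875 [0.4554 0.1725 0.022 ] [455.8 172.5] [69.5 70.6] 50.5
scene cork [227. 272.] 1040 [0.446  0.2517 0.022 ] [446.3 250.9] [68.3 71.7] 46.2
scene cork [197. 304.] 1241 [0.4366 0.3313 0.0222] [436.7 330.7] [69.9 70.4] 10.5
scene purple [306. 186.] 319 [ 0.4827 -0.0197  0.0173] [488.2 -27.5] [39.3 52.3] 33.4
scene boardnew [233. 268.] 3441 [0.4444 0.2322 0.0219] [450.5 213.8] [ 92.3 353.1] 6.8
side red [285. 192.] 96 [0.4733 0.0471 0.0307] [472.5  45.1] [87.6 14.5] 7.4
side red [202. 246.] 205 [0.6513 0.2726 0.0313] [652.2 270.1] [16.7 88. ] 83.1
side cork [289. 205.] 294 [0.4656 0.0914 0.0203] [464.9  91.1] [63.5 66.9] 58.0
side cork [297. 222.] 389 [0.4561 0.1711 0.0204] [455.5 171. ] [66.4 66.4] 86.2
side cork [305. 243.] 513 [0.4465 0.2506 0.0206] [446.6 249.1] [65.7 66.7] 47.1
side cork [316. 268.] 690 [0.4374 0.33   0.0208] [437.2 328.1] [68.5 64.8] 3.4
side purple [278. 185.] 104 [ 0.4876 -0.0189  0.0192] [486.8 -23.4] [39.1 32.1] 85.9
side boardnew [285. 164.] 255 [ 0.4581 -0.1598  0.0211] [ 457.1 -163.1] [97.8 63. ] 0.4
side boardnew [305. 245.] 1841 [0.4494 0.2487 0.0209] [451.5 218.4] [ 91.5 344.2] 6.9
```

View pics/scenecrop.png

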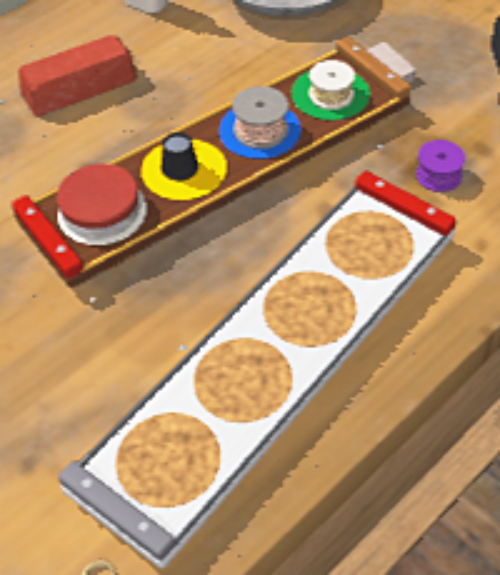

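View pics/sidecrop.png

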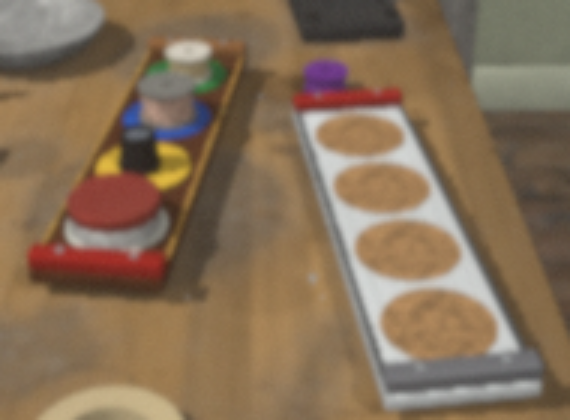

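Run:
```python
from h import *
s=bot.read_state();M=R.from_rotvec(s['tcp_rot']).as_matrix();print(np.round(M,3),s['tool_pos'])
p=eyes.read_camera('wrist');P=(pc(p)-s['tool_pos'])@M
d=p['depth']
for v in range(240,380,10):
    print(v,[(u,np.round(P[v,u]*1000).astype(int).tolist()) for u in (110,130,150,360,375,390)if 0<d[v,u]<.3])
print('cam in tool',(p['position']-s['tool_pos'])@M*1000, np.round(M.T@R.from_rotvec(p['rotation']).as_matrix(),3))
```

```text
[[-0.96 -0.    0.28]
 [-0.28  0.   -0.96]
 [ 0.   -1.   -0.  ]] [ 0.18900735 -0.64798347  0.24826754]
240 []
250 [(150, [-11, -9, -43]), (360, [-11, -8, 43])]
260 [(130, [-10, -16, -49]), (150, [-7, -10, -43]), (360, [-8, -12, 42]), (375, [-11, -17, 46]), (390, [-7, -9, 56])]
270 [(110, [-7, -17, -56]), (130, [-10, -23, -46]), (150, [-4, -12, -43]), (360, [-4, -13, 42]), (375, [-10, -23, 44]), (390, [-11, -24, 49])]
280 [(110, [-7, -25, -53]), (130, [-10, -30, -43]), (150, [0, -13, -43]), (360, [0, -14, 42]), (375, [-9, -28, 42]), (390, [-11, -31, 46])]
290 [(110, [-12, -39, -46]), (130, [-7, -31, -44]), (150, [4, -14, -43]), (360, [4, -14, 43]), (375, [-6, -29, 42]), (390, [-9, -34, 45])]
300 [(110, [-12, -44, -44]), (130, [-4, -33, -43]), (150, [8, -15, -43]), (360, [8, -16, 43]), (375, [-2, -30, 42]), (390, [-7, -37, 44])]
310 [(110, [-12, -49, -42]), (130, [-17, -56, -33]), (375, [-17, -55, 31]), (390, [-11, -48, 39])]
320 [(110, [-16, -59, -37]), (130, [-16, -59, -32]), (375, [-17, -60, 30]), (390, [-18, -60, 33])]
330 [(110, [-17, -63, -35]), (130, [-17, -63, -30]), (360, [-16, -62, 25]), (375, [-17, -63, 28]), (390, [-16, -62, 32])]
340 [(110, [-17, -66, -34]), (130, [-17, -67, -29]), (150, [-17, -67, -24]), (360, [-17, -67, 24]), (375, [-17, -66, 28]), (390, [-16, -66, 31])]
350 [(110, [-17, -69, -32]), (130, [-16, -69, -28]), (150, [-17, -69, -23]), (360, [-16, -69, 23]), (375, [-17, -70, 26]), (390, [-17, -70, 29])]
360 [(110, [-17, -72, -31]), (130, [-17, -72, -27]), (150, [-17, -73, -22]), (360, [-16, -71, 22]), (375, [-16, -71, 26]), (390, [-17, -72, 28])]
370 [(110, [-16, -74, -30]), (130, [-17, -75, -26]), (150, [-17, -75, -21]), (360, [-18, -76, 21]), (375, [-18, -76, 24]), (390, [-16, -74, 28])]
cam in tool [ -69.3007714  -126.77354262   -0.36106487] [[-0.     0.962  0.275]
 [-0.001 -0.275  0.962]
 [ 1.    -0.     0.001]]
```

Run:
```python
from h import *
A=[]
for n in ['scene','side']:
    p=dict(np.load('pics/%s0.npz'%n));P=pc(p)[p['depth']>0];A.append(P)
A=np.concatenate(A)
# max height grid
xs=np.arange(.2,1.1,.1);ys=np.arange(-.9,.6,.1)
print('y\\x',np.round(xs,1))
for y in ys:
    r=[]
    for x in xs:
        m=(abs(A[:,0]-x-.05)<.05)&(abs(A[:,1]-y-.05)<.05)&(A[:,2]>-.1)
        r.append('%5.2f'%np.percentile(A[m,2],99) if m.sum()>5 else '  -  ')
    print('%5.1f'%y,*r)
s=bot.read_state();M=R.from_rotvec(s['tcp_rot']).as_matrix()
p=eyes.read_camera('wrist');P=(pc(p)-s['tool_pos'])@M
for v in range(238,252,2): print(v,[(u,np.round(P[v,u]*1000).astype(int).tolist()) for u in range(135,160,5) if 0<p['depth'][v,u]<.3])
```

```text
y\x [0.2 0.3 0.4 0.5 0.6 0.7 0.8 0.9 1. ]
 -0.9   -     -     -     -     -     -    0.39  0.44   -  
 -0.8  0.35   -     -     -     -     -    0.16  0.46  0.47
 -0.7  0.46   -     -     -     -     -    0.16  0.33  0.45
 -0.6  0.14  0.14  0.00  0.02  0.02  0.02  0.16  0.17   -  
 -0.5   -    0.00  0.00  0.00  0.00  0.00  0.16  0.46   -  
 -0.4   -    0.00  0.11  0.33  0.00  0.00  0.16  0.46   -  
 -0.3   -    0.02  0.33  0.31  0.00  0.03  0.00  0.46   -  
 -0.2   -    0.10  0.27  0.26  0.03  0.03  0.03  0.45   -  
 -0.1   -    0.00  0.10  0.05  0.05  0.03  0.12  0.45   -  
 -0.0  0.28  0.00  0.03  0.03  0.05  0.03  0.38  0.45   -  
  0.1   -    0.00  0.02  0.02  0.05  0.03  0.45  0.46   -  
  0.2   -    0.02  0.02  0.02  0.45  0.00  0.46  0.43   -  
  0.3   -    0.03  0.03  0.00  0.02  0.04  0.45  0.31   -  
  0.4   -    0.00  0.01  0.02  0.02  0.10  0.23  0.23   -  
  0.5  0.02  0.02  0.02  0.01  0.07  0.12  0.23   -     -  
238 []
240 []
242 []
244 [(140, [-11, -2, -50]), (145, [-11, -2, -47]), (150, [-11, -3, -45]), (155, [-11, -3, -43])]
246 [(140, [-11, -4, -49]), (145, [-11, -4, -47]), (150, [-11, -5, -44]), (155, [-10, -2, -43])]
248 [(140, [-11, -7, -48]), (145, [-11, -7, -46]), (150, [-11, -6, -44]), (155, [-9, -2, -43])]
250 [(135, [-11, -8, -50]), (140, [-11, -8, -48]), (145, [-11, -9, -45]), (150, [-11, -8, -44]), (155, [-8, -3, -43])]
```

Run:
```python
from h import *
A=[];I=[]
for n in ['scene','side']:
    p=dict(np.load('pics/%s0.npz'%n));P=pc(p);m=p['depth']>0;v,u=np.nonzero(m)
    P=P[m]
    k=(P[:,0]>.6)&(P[:,0]<.7)&(P[:,1]>.2)&(P[:,1]<.3)&(P[:,2]>.1)
    print(n,k.sum(),np.round(P[k][::max(1,k.sum()//6)],3),u[k][:5],v[k][:5])
    k=(P[:,0]>.2)&(P[:,0]<.75)&(P[:,1]>-.6)&(P[:,1]<-.05)&(P[:,2]>.12)
    print(P[k].min(0),P[k].max(0))
    k&=P[:,2]>.25
    print(P[k].min(0),P[k].max(0))
```

```text
scene 118 [[0.659 0.253 0.443]
 [0.65  0.241 0.438]
 [0.654 0.241 0.429]
 [0.651 0.243 0.421]
 [0.656 0.249 0.411]
 [0.652 0.243 0.399]
 [0.65  0.245 0.381]] [104 109 115 116 104] [0 0 0 0 1]
[ 0.28786777 -0.55432217  0.12002978] [ 0.55893957 -0.09822766  0.33289642]
[ 0.41703683 -0.32061351  0.25000993] [ 0.5566133  -0.17514141  0.33289642]
side 163 [[0.659 0.254 0.46 ]
 [0.658 0.253 0.451]
 [0.658 0.253 0.443]
 [0.655 0.247 0.432]
 [0.651 0.242 0.419]
 [0.653 0.242 0.404]
 [0.652 0.244 0.374]] [177 178 181 184 185] [0 0 0 0 0]
[ 0.24687247 -0.5527421   0.12003506] [ 0.55912876 -0.09949824  0.33335017]
[ 0.42036441 -0.32099304  0.25010508] [ 0.55487556 -0.17671437  0.33335017]
```

Run:
```python
from h import *
for n in ['scene','side']:
    p=dict(np.load('pics/%s0.npz'%n));P=pc(p)
    k=(p['depth']>0)&(P[...,0]>.3)&(P[...,0]<.85)&(P[...,1]>.0)&(P[...,1]<.45)&(P[...,2]>.08)
    c,l,st,ce=cv2.connectedComponentsWithStats(k.astype(np.uint8))
    for i in range(1,c):
        q=P[l==i]
        if st[i,4]>15: print(n,st[i],q.min(0).round(3),q.max(0).round(3))
    im=p['img'].copy();im[k]=[255,0,255];cv2.imwrite('pics/%sob.png'%n,im[:,:,::-1])
```

```text
scene [109   0   6  28  40] [0.653 0.247 0.406] [0.658 0.25  0.443]
scene [115   0   8  48  68] [0.649 0.24  0.375] [0.654 0.247 0.442]
side [177   0   3  20  26] [0.657 0.25  0.435] [0.66  0.255 0.46 ]
side [181   0   4  41  54] [0.654 0.245 0.405] [0.656 0.25  0.46 ]
side [184   0   8  61  89] [0.608 0.238 0.374] [0.654 0.45  0.46 ]
```

View pics/sceneob.png

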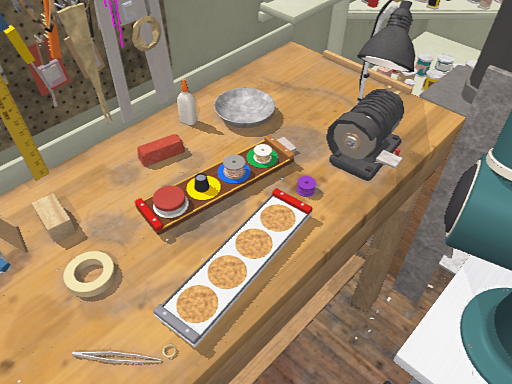

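View pics/sideob.png

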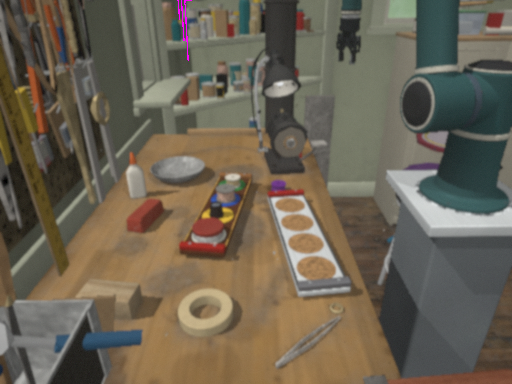

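Run:
```python
import cv2,numpy as np
a=cv2.imread('pics/scene0.png')[0:70,80:160];b=cv2.imread('pics/side0.png')[0:80,150:230]
a=cv2.resize(a,(400,350),interpolation=0);b=cv2.resize(b,(400,350),interpolation=0)
cv2.imwrite('pics/zz.png',np.hstack([a,b]))
```

```text
(no output)
```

View pics/zz.png

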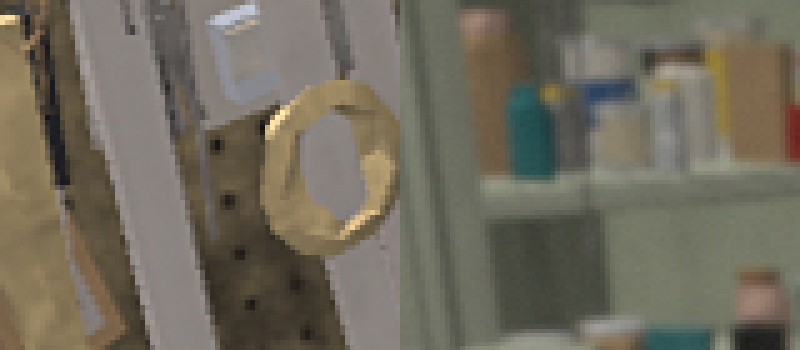

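```bash
cat > plan.py <<'E'
import sys,json
from h import *
def plan(wps,grip,step=48,ang=.14,start=None):
    """wps list of (x,y,z[m],yawdeg)"""
    s=bot.read_state();M=R.from_rotvec(s['tcp_rot']).as_matrix()
    pos=np.array(s['tool_pos']);yaw=np.arctan2(M[1,2],M[0,2])
    print('at',np.round(pos,4),'yaw',round(np.degrees(yaw),2),'t',round(s['time'],1),'tilt',np.round(M[:,1],3))
    T=[];S=[]
    for w in wps:
        tgt=np.array(w[:3]);ty=np.radians(w[3])
        n=int(max(np.ceil(np.linalg.norm(tgt-pos)*1000/step),np.ceil(abs(ty-yaw)/ang),1))
        for i in range(n):
            k=n-i;d=(tgt-pos)/k*1000;dy=round((ty-yaw)/k,3)
            X=np.array([np.sin(yaw),-np.cos(yaw),0]);Z=np.array([np.cos(yaw),np.sin(yaw),0])
            sl=[int(round(d@X)),int(round(-d[2])),int(round(d@Z))]
            T.append([0,-dy if dy else 0,0]);S.append(sl)
            pos=pos+(sl[0]*X+sl[2]*Z-np.array([0,0,1])*sl[1])/1000;yaw+=dy
    for i in range(0,len(T),5):print('T',json.dumps(T[i:i+5]),'\nS',json.dumps(S[i:i+5]))
    print('end',np.round(pos,4),round(np.degrees(yaw),1),len(T))
if __name__=='__main__': plan(json.loads(sys.argv[1]),100)
E
python3 plan.py '[[0.27,-0.36,0.37,-50],[0.36,-0.2,0.38,-30],[0.42,0.0,0.36,-9],[0.52,0.08,0.33,-9]]'
```

```text
at [ 0.189  -0.648   0.2483] yaw -73.74 t 2.2 tilt [ 0.  0. -1.]
T [[0, -0.059, 0], [0, -0.059, 0], [0, -0.059, 0], [0, -0.059, 0], [0, -0.059, 0]] 
S [[-23, -17, -36], [-25, -17, -35], [-27, -18, -33], [-28, -17, -32], [-30, -18, -30]]
T [[0, -0.06, 0], [0, -0.059, 0], [0, -0.087, 0], [0, -0.087, 0], [0, -0.088, 0]] 
S [[-32, -17, -28], [-34, -18, -26], [-43, -2, -16], [-44, -3, -13], [-45, -2, -8]]
T [[0, -0.087, 0], [0, -0.073, 0], [0, -0.073, 0], [0, -0.074, 0], [0, -0.073, 0]] 
S [[-46, -3, -5], [-41, 4, -10], [-41, 4, -7], [-42, 4, -3], [-42, 4, 0]]
T [[0, -0.074, 0], [0, 0, 0], [0, 0, 0], [0, 0, 0]] 
S [[-41, 4, 2], [-32, 10, 29], [-31, 10, 29], [-32, 10, 28]]
end [0.5196 0.0803 0.3303] -9.0 19
```

Call:
jog_arm(
  turn=[
    [0,-0.06,0],
    [0,-0.06,0],
    [0,-0.06,0],
    [0,-0.06,0],
    [0,-0.06,0],
  ],
  slide=[
    [-23,-17,-36],
    [-25,-17,-35],
    [-27,-18,-33],
    [-28,-17,-32],
    [-30,-18,-30],
  ],
  grip=[100,100,100,100,100],
)

```text
time: 2.75
tool_pos: [0.2465, -0.4408, 0.3358]
tcp_rot: [-0.569, 1.888, -1.888]
wrist_force: [1.6, -0.0, 0.8]
width: 0.999
```

Call:
jog_arm(
  turn=[
    [0,-0.06,0],
    [0,-0.06,0],
    [0,-0.087,0],
    [0,-0.087,0],
    [0,-0.088,0],
  ],
  slide=[
    [-32,-17,-28],
    [-34,-18,-26],
    [-43,-2,-16],
    [-44,-3,-13],
    [-45,-2,-8],
  ],
  grip=[100,100,100,100,100],
)

```text
time: 3.25
tool_pos: [0.3362, -0.2386, 0.3782]
tcp_rot: [-0.86, 1.635, -1.639]
wrist_force: [1.1, -0.0, -0.5]
width: 1.002
```

Call:
jog_arm(
  turn=[
    [0,-0.087,0],
    [0,-0.073,0],
    [0,-0.073,0],
    [0,-0.074,0],
    [0,-0.073,0],
  ],
  slide=[
    [-46,-3,-5],
    [-41,4,-10],
    [-41,4,-7],
    [-42,4,-3],
    [-42,4,0],
  ],
  grip=[100,100,100,100,100],
)

```text
time: 3.75
tool_pos: [0.4058, -0.0368, 0.3646]
tcp_rot: [-1.095, 1.37, -1.372]
wrist_force: [0.6, -0.5, 0.5]
width: 1.002
```

Call:
jog_arm(
  turn=[
    [0,-0.074,0],
    [0,0,0],
    [0,0,0],
    [0,0,0],
    [0,0,0],
  ],
  slide=[
    [-41,4,2],
    [-32,10,29],
    [-31,10,29],
    [-32,10,28],
    [0,0,0],
  ],
  grip=[100,100,100,100,100],
)

```text
time: 4.25
tool_pos: [0.5178, 0.0848, 0.3274]
tcp_rot: [-1.138, 1.32, -1.315]
wrist_force: [-1.5, 0.5, -0.6]
width: 1.001
```

Run:
```python
from h import *
s=bot.read_state();M=R.from_rotvec(s['tcp_rot']).as_matrix();print(s['tool_pos'],s['q'],np.degrees(np.arctan2(M[1,2],M[0,2])),s['time'],s['wrist_force'])
for n in ['wrist','scene','side']:
    p=eyes.read_camera(n);save(n+'1',p)
    np.savez('pics/'+n+'1.npz',**{k:p[k] for k in('img','depth','intrinsics','position','rotation')})
```

```text
[0.51783384 0.0848395  0.32741589] [ 1.14167718e-01 -6.10553127e-02  1.81542343e+00  1.21605916e-03
  1.39043788e+00  2.61656502e-01] -8.463061754305226 4.25 [-1.52521798  0.53156666 -0.6078385 ]
```

View pics/wrist1.png

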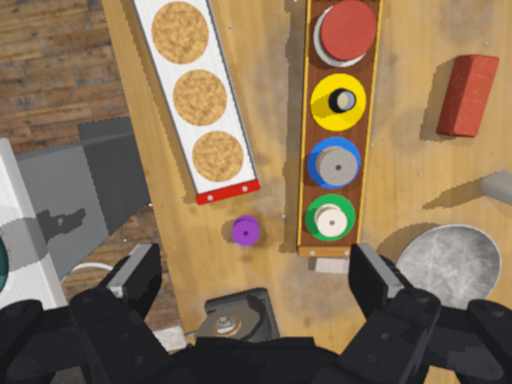

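View pics/side1.png

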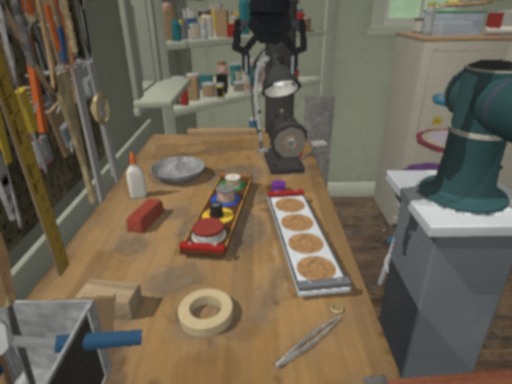

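View pics/scene1.png

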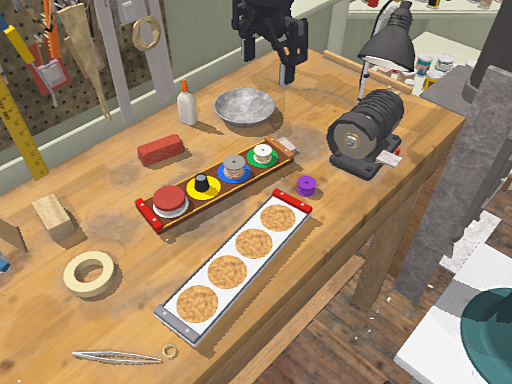

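Wrist view: the tin with red lid at (348,28) on the white pad next to the end cropped at the top, loupe (342,100) on yellow, copper spool (337,167) on blue, brass spool (331,218) on green, purple look-alike (245,231) on the bench, new rack's red end (228,192).

Run:
```python
from h import *
p=dict(np.load('pics/wrist1.npz'));P=pc(p);hsv=cv2.cvtColor(p['img'],cv2.COLOR_RGB2HSV)
H,S,V=[hsv[...,i].astype(int) for i in range(3)]
v,u=np.mgrid[:384,:512]
def rep(name,m):
    m=m.astype(np.uint8);k,l,st,ce=cv2.connectedComponentsWithStats(m)
    for i in range(1,k):
        if st[i,4]>60:
            q=P[l==i];h=cv2.convexHull(q[:,:2].astype(np.float32)*1000);c,r=cv2.minEnclosingCircle(h);a=cv2.minAreaRect(h)
            print(name,np.round(ce[i]),st[i,4],np.round(np.median(q,0),4),'circ',np.round(c,1),round(r,1),'rect',np.round(a[0],1),np.round(a[1],1),round(a[2],1))
old=(u>295)&(u<385)&(v<262); z=P[...,2]
rep('top',old&(z>.0435)&(z<.065))
rep('spooltop',old&(z>.051)&(z<.065))
rep('red',((H<6)|(H>172))&(S>170)&(v<240)&(z<.04))
rep('yellow',old&(H>24)&(H<34)&(S>170))
rep('blue',old&(H>100)&(H<118)&(S>150))
rep('green',old&(H>50)&(H<85)&(S>120))
rep('cork',(u>145)&(u<250)&(v<190)&(H>8)&(H<22)&(S>70)&(z>.017))
```

```text
top [347.  30.] 2702 [0.6456 0.2186 0.0485] circ [646.2 218.4] 32.8 rect [646.  218.1] [64.4 64.4] 87.6
top [344. 100.] 440 [0.6349 0.141  0.0527] circ [635.5 140.8] 13.5 rect [635.2 141.2] [26.  25.8] 25.0
top [338. 167.] 1069 [0.6209 0.0601 0.0551] circ [620.5  59.5] 24.2 rect [620.8  60. ] [46.9 47.2] 38.2
top [331. 222.] 618 [ 0.6075 -0.0172  0.0492] circ [607.6 -17.2] 20.3 rect [607.2 -17.5] [39.  39.5] 37.0
spooltop [345. 100.] 374 [0.6366 0.1409 0.053 ] circ [636.2 140.7] 12.9 rect [636.  140.9] [24.8 24.6] 24.0
spooltop [338. 167.] 1060 [0.6207 0.0603 0.0551] circ [620.5  59.5] 24.2 rect [620.8  60. ] [46.9 47.2] 38.2
red [455.  97.] 973 [0.7846 0.119  0.0241] circ [794.1 121.7] 49.6 rect [787.7 122.3] [98.7 26.3] 86.6
red [228. 192.] 565 [0.473  0.0428 0.0351] circ [471.9  42.5] 44.7 rect [472.   42.1] [89.3 14.2] 6.9
yellow [337. 102.] 1916 [0.6306 0.1382 0.025 ] circ [599.5 146.7] 71.6 rect [605.6 153.4] [ 72.3 136.7] 61.9
blue [329. 156.] 697 [0.6103 0.0751 0.0251] circ [591.7 100.4] 82.9 rect [596.9 101.8] [ 69.8 159.2] 30.6
green [329. 214.] 897 [ 0.6098 -0.0105  0.0252] circ [575.1  49.3] 114.4 rect [565.4  42.2] [ 70.4 224.3] 35.9
cork [180.  32.] 2763 [0.4468 0.2505 0.0235] circ [476.2 215.3] 80.6 rect [482.6 226. ] [ 69.6 156.2] 56.3
cork [199.  97.] 2360 [0.4564 0.171  0.0235] circ [474.8 164.5] 54.5 rect [467.6 160.3] [ 69.8 100.1] 48.9
cork [217. 156.] 2012 [0.4658 0.0918 0.0236] circ [485.  109.5] 61.9 rect [474.4 112.7] [116.5  69.1] 67.9
```

```bash
python3 plan.py '[[0.6074,-0.0173,0.14,-9.3],[0.6074,-0.0173,0.041,-9.3]]'
```

```text
at [0.5157 0.0818 0.3301] yaw -8.62 t 4.4 tilt [-0.001 -0.001 -1.   ]
T [[0, 0.002, 0], [0, 0.002, 0], [0, 0.003, 0], [0, 0.002, 0], [0, 0.003, 0]] 
S [[17, 38, 21], [17, 38, 21], [17, 38, 21], [16, 38, 21], [17, 38, 22]]
T [[0, 0, 0], [0, 0, 0], [0, 0, 0]] 
S [[0, 33, 0], [0, 33, 0], [0, 33, 0]]
end [ 0.6074 -0.0175  0.0411] -9.3 8
```

Call:
jog_arm(
  turn=[
    [0,0.002,0],
    [0,0.003,0],
    [0,0.003,0],
    [0,0.002,0],
    [0,0.002,0],
  ],
  slide=[
    [17,38,21],
    [17,38,21],
    [17,38,21],
    [16,38,21],
    [17,38,22],
  ],
  grip=[100,100,100,100,100],
  newtons=40,
)

```text
time: 4.9
tool_pos: [0.608, -0.0195, 0.1408]
tcp_rot: [-1.125, 1.327, -1.331]
wrist_force: [0.6, 1.1, 0.5]
width: 1.003
```

Call:
jog_arm(
  turn=[
    [0,0,0],
    [0,0,0],
    [0,0,0],
    [0,0,0],
  ],
  slide=[
    [0,30,0],
    [0,30,0],
    [0,20,0],
    [0,0,0],
  ],
  grip=[100,100,100,100],
)

```text
time: 5.3
tool_pos: [0.6044, -0.0186, 0.058]
tcp_rot: [-1.131, 1.334, -1.327]
wrist_force: [-0.1, -0.5, -0.7]
width: 1.002
```

Run:
```python
from h import *
s=bot.read_state();print(s['tool_pos'],s['wrist_force'])
for n in ['wrist','scene','side']:
    p=eyes.read_camera(n);save(n+'2',p)
    np.savez('pics/'+n+'2.npz',**{k:p[k] for k in('img','depth','intrinsics','position','rotation')})
    if n!='wrist':
        P=pc(p);q=P[(p['depth']>0)];dd=np.hypot(q[:,0]-.6074,q[:,1]+.0173)
        for r in (.06,.09,.12):print(n,r,q[dd<r].max(0).round(3))
```

```text
[ 0.60442417 -0.01863126  0.05796745] [-0.05332009 -0.48329763 -0.66821251]
scene 0.06 [0.667 0.042 0.401]
scene 0.09 [0.697 0.073 0.406]
scene 0.12 [0.727 0.102 0.406]
side 0.06 [0.667 0.043 0.434]
side 0.09 [0.697 0.072 0.459]
side 0.12 [0.726 0.101 0.46 ]
```

View pics/wrist2.png

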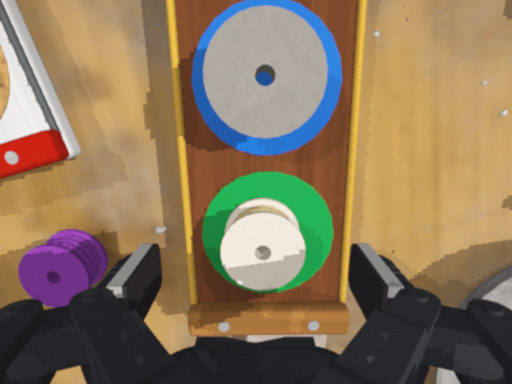

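View pics/scene2.png

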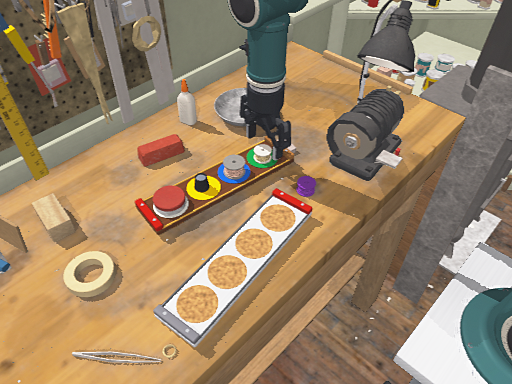

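View pics/side2.png

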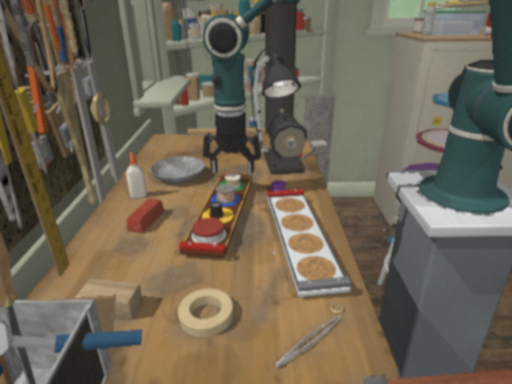

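Run:
```python
from h import *
s=bot.read_state();print(s['tool_pos'],s['q'])
for n in ['scene','side']:
    p=dict(np.load('pics/%s2.npz'%n));P=pc(p);q=P[p['depth']>0]
    k=(abs(q[:,0]-.57)<.15)&(abs(q[:,1]+.017)<.2)
    for z in np.arange(.08,.46,.03):
        m=k&(abs(q[:,2]-z)<.015)
        if m.sum()>5: print(n,round(z,2),np.percentile(q[m],2,axis=0).round(3)[:2],np.percentile(q[m],98,axis=0).round(3)[:2])
    k=(q[:,0]>.6)&(q[:,0]<.7)&(q[:,1]>.2)&(q[:,1]<.3)&(q[:,2]>.1);print('rod',k.sum(),q[k].min(0))
```

```text
[ 0.60872127 -0.01819063  0.06247176] [-7.07234846e-02  3.15398130e-01  1.90896667e+00 -1.15096021e-04
  9.14205884e-01  9.31735099e-02]
scene 0.08 [ 0.422 -0.121] [0.653 0.001]
scene 0.11 [ 0.423 -0.122] [0.673 0.006]
scene 0.14 [ 0.421 -0.214] [0.668 0.006]
scene 0.17 [ 0.428 -0.139] [0.665 0.021]
scene 0.2 [ 0.568 -0.033] [0.63  0.021]
scene 0.23 [ 0.518 -0.195] [0.629 0.021]
scene 0.26 [ 0.424 -0.213] [0.622 0.02 ]
scene 0.29 [ 0.446 -0.216] [0.632 0.02 ]
scene 0.32 [ 0.57  -0.031] [0.627 0.019]
scene 0.35 [ 0.568 -0.058] [0.63  0.044]
scene 0.38 [ 0.563 -0.06 ] [0.638 0.051]
scene 0.41 [0.566 0.008] [0.61  0.051]
rod 118 [0.64823258 0.23954688 0.37583481]
side 0.08 [ 0.423 -0.13 ] [0.662 0.002]
side 0.11 [ 0.424 -0.196] [0.677 0.007]
side 0.14 [ 0.425 -0.207] [0.674 0.006]
side 0.17 [ 0.441 -0.132] [0.669 0.021]
side 0.2 [ 0.571 -0.011] [0.642 0.021]
side 0.23 [ 0.517 -0.204] [0.641 0.021]
side 0.26 [ 0.429 -0.212] [0.639 0.021]
side 0.29 [ 0.455 -0.214] [0.639 0.021]
side 0.32 [ 0.572 -0.01 ] [0.64 0.02]
side 0.35 [ 0.571 -0.021] [0.642 0.045]
side 0.38 [ 0.563 -0.057] [0.651 0.052]
side 0.41 [ 0.558 -0.058] [0.649 0.051]
side 0.44 [ 0.515 -0.06 ] [0.627 0.047]
rod 163 [0.64965907 0.23606493 0.37445256]
```

Call:
jog_arm(
  turn=[
    [0,0,0],
    [0,0,0],
    [0,0,0],
    [0,0,0],
    [0,0,0],
  ],
  slide=[
    [-1,17,2],
    [0,0,0],
    [0,0,0],
    [0,0,0],
    [0,0,0],
  ],
  grip=[100,100,0,0,0],
  newtons=40,
)

```text
time: 5.95
tool_pos: [0.6102, -0.0167, 0.0436]
tcp_rot: [-1.127, 1.328, -1.328]
wrist_force: [-0.3, 0.7, -0.3]
width: 0.513
```

Call:
jog_arm(
  turn=[
    [0,0,0],
    [0,0,0],
    [0,0,0],
    [0,0,0],
  ],
  slide=[
    [0,0,0],
    [0,0,0],
    [0,-10,0],
    [0,-30,0],
  ],
  grip=[0,0,0,0],
)

```text
time: 6.35
tool_pos: [0.6068, -0.0166, 0.0804]
tcp_rot: [-1.133, 1.334, -1.325]
wrist_force: [-0.9, 0.2, -0.7]
width: 0.411
```

```bash
python3 plan.py '[[0.5,0.20,0.12,0],[0.4367,0.331,0.10,6.8]]'
```

```text
at [ 0.6068 -0.0166  0.0804] yaw -9.34 t 6.3 tilt [-0.007  0.    -1.   ]
T [[0, -0.027, 0], [0, -0.027, 0], [0, -0.027, 0], [0, -0.027, 0], [0, -0.027, 0]] 
S [[-33, -7, -23], [-33, -7, -23], [-34, -6, -22], [-35, -7, -21], [-35, -6, -19]]
T [[0, -0.028, 0], [0, -0.03, 0], [0, -0.03, 0], [0, -0.029, 0], [0, -0.03, 0]] 
S [[-35, -7, -19], [-33, 5, -16], [-33, 5, -15], [-34, 5, -14], [-34, 5, -12]]
end [0.4368 0.3312 0.1004] 6.8 10
```

Run:
```python
from h import *
p=eyes.read_camera('wrist');save('wrist3',p);s=bot.read_state();print(s['width'],s['tool_pos'])
```

```text
0.4084773231633869 [ 0.61182671 -0.01692572  0.08793723]
```

View pics/wrist3.png

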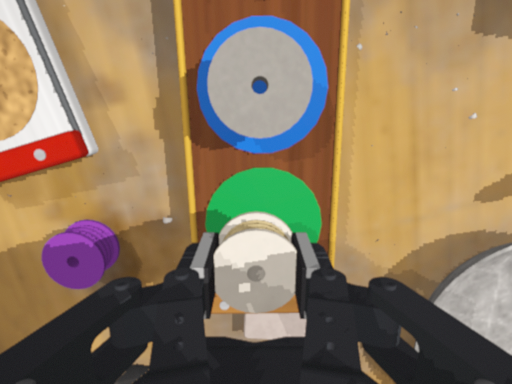

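Run:
```python
from h import *
for i in range(5):
    eyes.read_camera('wrist');s=bot.read_state();print(s['time'],s['width'],s['tool_pos'].round(4),s['q'].round(4))
```

```text
6.45 0.4089597387370727 [ 0.6134 -0.017   0.0877] [-0.0683  0.2895  1.8883 -0.      0.9556  0.0946]
6.5 0.408815251905411 [ 0.6124 -0.0169  0.086 ] [-0.0683  0.291   1.89    0.      0.9546  0.0946]
6.55 0.4091442604686758 [ 0.6109 -0.0169  0.0844] [-0.0684  0.2922  1.8918 -0.      0.9548  0.0946]
6.6 0.40932915139662074 [ 0.6098 -0.0168  0.0832] [-0.0684  0.2932  1.8931 -0.      0.955   0.0946]
6.65 0.4073370720629758 [ 0.6092 -0.0168  0.0825] [-0.0684  0.2938  1.8939 -0.      0.9552  0.0946]
```

```bash
python3 plan.py '[[0.5,0.20,0.12,0],[0.4367,0.331,0.08,6.8]]'
```

```text
at [ 0.6092 -0.0168  0.0825] yaw -9.34 t 6.7 tilt [-0.001  0.    -1.   ]
T [[0, -0.027, 0], [0, -0.027, 0], [0, -0.027, 0], [0, -0.027, 0], [0, -0.028, 0]] 
S [[-33, -6, -24], [-33, -6, -23], [-34, -6, -22], [-34, -7, -21], [-35, -6, -20]]
T [[0, -0.027, 0], [0, -0.03, 0], [0, -0.03, 0], [0, -0.029, 0], [0, -0.03, 0]] 
S [[-36, -7, -19], [-33, 10, -16], [-33, 10, -15], [-34, 10, -14], [-34, 10, -13]]
end [0.4362 0.3312 0.0805] 6.8 10
```

Call:
jog_arm(
  turn=[
    [0,-0.027,0],
    [0,-0.027,0],
    [0,-0.027,0],
    [0,-0.027,0],
    [0,-0.028,0],
  ],
  slide=[
    [-33,-6,-24],
    [-33,-6,-23],
    [-34,-6,-22],
    [-34,-7,-21],
    [-35,-6,-20],
  ],
  grip=[0,0,0,0,0],
)

```text
time: 7.15
tool_pos: [0.517, 0.1642, 0.1131]
tcp_rot: [-1.199, 1.23, -1.228]
wrist_force: [0.4, 0.5, -2.0]
width: 0.407
```

Call:
jog_arm(
  turn=[
    [0,-0.027,0],
    [0,-0.03,0],
    [0,-0.03,0],
    [0,-0.029,0],
    [0,-0.03,0],
  ],
  slide=[
    [-36,-7,-19],
    [-33,10,-16],
    [-33,10,-15],
    [-34,10,-14],
    [-34,10,-13],
  ],
  grip=[0,0,0,0,0],
)

```text
time: 7.65
tool_pos: [0.4352, 0.3318, 0.0796]
tcp_rot: [-1.266, 1.121, -1.12]
wrist_force: [0.7, -0.0, -0.7]
width: 0.409
```

Call:
jog_arm(
  turn=[
    [0,0,0],
    [0,0,0],
    [0,0,0],
    [0,0,0],
  ],
  slide=[
    [0,0,0],
    [0,0,0],
    [0,0,0],
    [0,0,0],
  ],
  grip=[0,0,0,0],
)

```text
time: 8.05
tool_pos: [0.4375, 0.3302, 0.0813]
tcp_rot: [-1.263, 1.122, -1.122]
wrist_force: [-0.2, 0.0, -0.9]
width: 0.408
```

```bash
python3 - <<'E'
from h import *
p=eyes.read_camera('wrist');save('wrist4',p);q=eyes.read_camera('scene');save('scene4',q);s=bot.read_state();print(s['time'],s['tool_pos'])
P=pc(p);hsv=cv2.cvtColor(p['img'],cv2.COLOR_RGB2HSV)
E
python3 plan.py '[[0.4367,0.331,0.06,6.8],[0.4367,0.331,0.042,6.8]]'
```

```text
8.15 [0.43764762 0.33037456 0.08157294]
at [0.4376 0.3304 0.0816] yaw 6.72 t 8.2 tilt [ 0.001  0.    -1.   ]
T [[0, -0.001, 0], [0, 0, 0]] 
S [[-1, 22, -1], [0, 18, 0]]
end [0.4365 0.3313 0.0416] 6.8 2
```

View pics/wrist4.png

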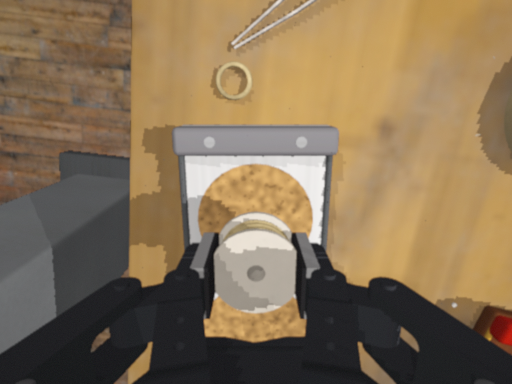

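View pics/scene4.png

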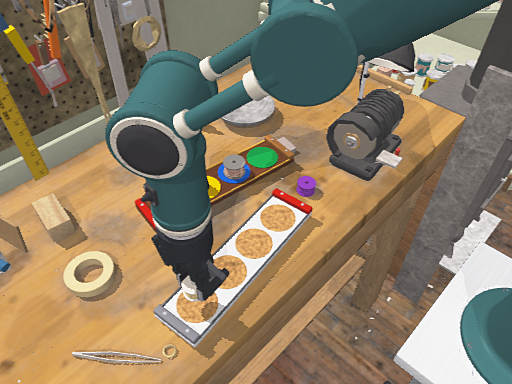

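Call:
jog_arm(
  turn=[
    [0,0,0],
    [0,0,0],
    [0,0,0],
    [0,0,0],
    [0,0,0],
  ],
  slide=[
    [-1,20,-1],
    [0,15,0],
    [0,4,0],
    [0,0,0],
    [0,0,0],
  ],
  grip=[0,0,0,0,0],
)

```text
time: 8.65
tool_pos: [0.4358, 0.3316, 0.0422]
tcp_rot: [-1.264, 1.122, -1.122]
wrist_force: [-0.3, -0.3, 0.1]
width: 0.41
```

Call:
jog_arm(
  turn=[
    [0,0,0],
    [0,0,0],
    [0,0,0],
    [0,0,0],
    [0,0,0],
  ],
  slide=[
    [0,0,0],
    [0,0,0],
    [0,0,0],
    [0,0,0],
    [0,0,0],
  ],
  grip=[0,70,100,100,100],
)

```text
time: 9.15
tool_pos: [0.4358, 0.3321, 0.0423]
tcp_rot: [-1.263, 1.121, -1.121]
wrist_force: [-0.5, 0.6, -0.8]
width: 1.002
```

Call:
jog_arm(
  turn=[
    [0,0,0],
    [0,0,0],
    [0,0,0],
    [0,0,0],
  ],
  slide=[
    [0,-30,0],
    [0,-40,0],
    [0,0,0],
    [0,0,0],
  ],
  grip=[100,100,100,100],
)

```text
time: 9.55
tool_pos: [0.4368, 0.3328, 0.1139]
tcp_rot: [-1.26, 1.12, -1.121]
wrist_force: [0.2, 0.1, -0.0]
width: 1.004
```

```bash
python3 - <<'E'
from h import *
p=eyes.read_camera('wrist');save('wrist5',p);P=pc(p);z=P[...,2];d=p['depth']
m=((z>.04)&(z<.06)&(abs(P[...,0]-.437)<.06)&(abs(P[...,1]-.33)<.05)&(d>.13)).astype(np.uint8)
q=P[m>0];print(len(q),np.median(q,0),cv2.minEnclosingCircle(q[:,:2].astype(np.float32)*1000))
E
python3 plan.py '[[0.56,0.16,0.12,-5],[0.6207,0.0598,0.09,-9.3]]'
```

```text
2742 [0.43600296 0.33138286 0.04716617] ((436.0964660644531, 330.5071105957031), 20.358016967773438)
at [0.4358 0.3321 0.1124] yaw 6.82 t 9.6 tilt [ 0.  0. -1.]
T [[0, 0.041, 0], [0, 0.041, 0], [0, 0.041, 0], [0, 0.042, 0], [0, 0.041, 0]] 
S [[37, -2, 21], [36, -1, 22], [35, -2, 23], [35, -1, 25], [33, -2, 27]]
T [[0, 0.025, 0], [0, 0.025, 0], [0, 0.025, 0]] 
S [[32, 10, 23], [31, 10, 24], [30, 10, 24]]
end [0.6206 0.0599 0.0904] -9.3 8
```

View pics/wrist5.png

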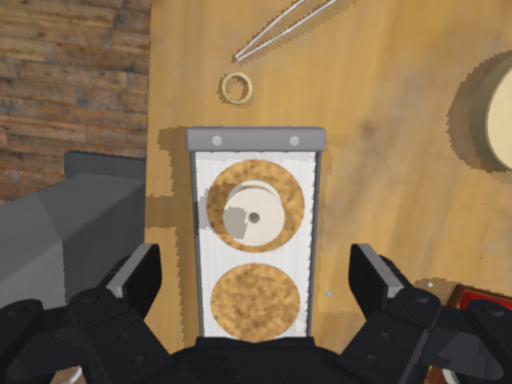

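Brass spool stands centred on disc 4 at (254,217). Next is the copper spool.

Call:
jog_arm(
  turn=[
    [0,0.041,0],
    [0,0.041,0],
    [0,0.041,0],
    [0,0.042,0],
    [0,0.041,0],
  ],
  slide=[
    [37,-2,21],
    [36,-1,22],
    [35,-2,23],
    [35,-1,25],
    [33,-2,27],
  ],
  grip=[100,100,100,100,100],
)

```text
time: 10.1
tool_pos: [0.5595, 0.1584, 0.1181]
tcp_rot: [-1.17, 1.276, -1.273]
wrist_force: [0.8, -0.4, 0.6]
width: 0.998
```

Call:
jog_arm(
  turn=[
    [0,0.025,0],
    [0,0.025,0],
    [0,0.025,0],
    [0,0,0],
    [0,0,0],
  ],
  slide=[
    [32,10,23],
    [31,10,24],
    [30,10,24],
    [0,0,0],
    [0,0,0],
  ],
  grip=[100,100,100,100,100],
)

```text
time: 10.6
tool_pos: [0.6191, 0.059, 0.0879]
tcp_rot: [-1.131, 1.332, -1.327]
wrist_force: [-0.3, 0.1, 0.2]
width: 0.998
```

```bash
cat > look.py <<'E'
import sys,json
from h import *
n,x,y=sys.argv[1],float(sys.argv[2]),float(sys.argv[3])
for i in range(4): p=eyes.read_camera('wrist')
save(n,p);s=bot.read_state();P=pc(p);z=P[...,2];d=p['depth']
m=((z>.042)&(z<.065)&(np.hypot(P[...,0]-x,P[...,1]-y)<.042)&(d>.11)).astype(np.uint8)
k,l,st,ce=cv2.connectedComponentsWithStats(m)
for i in range(1,k):
    if st[i,4]>80:
        q=P[l==i];c,r=cv2.minEnclosingCircle(q[:,:2].astype(np.float32)*1000);print('obj',np.round(ce[i]),st[i,4],'z',np.percentile(z[l==i],[50,95]).round(4),'c',np.round(c,1),round(r,1))
print('tcp',s['tool_pos'].round(4),'width',s['width'].round(3) if hasattr(s['width'],'round') else s['width'],'t',s['time'],'F',np.round(s['wrist_force'],1))
E
python3 look.py wrist6 .6207 .0598; python3 plan.py '[[0.6207,0.0598,0.043,-9.3]]'
```

```text
obj [258. 233.] 5488 z [0.0552 0.0562] c [621.2  59.5] 24.4
tcp [0.6198 0.061  0.09  ] width 0.9955393825291945 t 10.8 F [0.4 0.1 0.3]
at [0.6198 0.061  0.09  ] yaw -9.19 t 10.8 tilt [-0.001  0.    -1.   ]
T [[0, 0.002, 0]] 
S [[1, 47, 1]]
end [0.6206 0.0599 0.043 ] -9.3 1
```

View pics/wrist6.png

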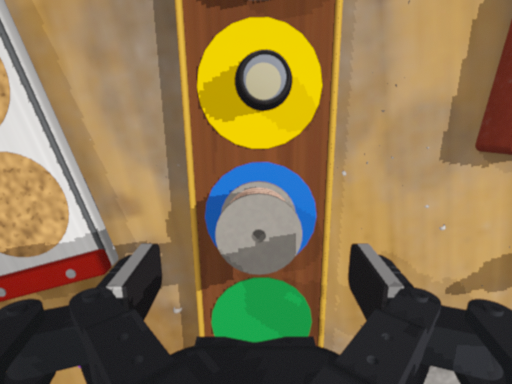

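Call:
jog_arm(
  turn=[
    [0,0,0],
    [0,0,0],
    [0,0,0],
    [0,0,0],
    [0,0,0],
  ],
  slide=[
    [1,20,1],
    [0,20,0],
    [0,7,0],
    [0,0,0],
    [0,0,0],
  ],
  grip=[100,100,100,100,0],
  newtons=45,
)

```text
time: 11.3
tool_pos: [0.6217, 0.0592, 0.044]
tcp_rot: [-1.128, 1.326, -1.327]
wrist_force: [0.8, 0.5, -0.5]
width: 0.855
```

Call:
jog_arm(
  turn=[
    [0,0,0],
    [0,0,0],
    [0,0,0],
    [0,0,0],
    [0,0,0],
  ],
  slide=[
    [0,0,0],
    [0,0,0],
    [0,0,0],
    [0,0,0],
    [0,0,0],
  ],
  grip=[0,0,0,0,0],
)

```text
time: 11.8
tool_pos: [0.6224, 0.0588, 0.0451]
tcp_rot: [-1.126, 1.326, -1.328]
wrist_force: [-1.4, 0.9, 6.1]
width: 0.51
```

Call:
jog_arm(
  turn=[
    [0,0,0],
    [0,0,0],
    [0,0,0],
    [0,0,0],
  ],
  slide=[
    [0,-20,0],
    [0,-30,0],
    [0,0,0],
    [0,0,0],
  ],
  grip=[0,0,0,0],
)

```text
time: 12.2
tool_pos: [0.6221, 0.0586, 0.0942]
tcp_rot: [-1.126, 1.326, -1.328]
wrist_force: [0.3, 0.5, -1.6]
width: 0.511
```

```bash
python3 look.py wrist7 .6207 .0598; python3 plan.py '[[0.52,0.17,0.11,0],[0.4463,0.251,0.08,6.8]]'
```

```text
tcp [0.62   0.0585 0.0915] width 0.5050852161738378 t 12.4 F [ 0.2 -0.2 -0.9]
at [0.62   0.0585 0.0915] yaw -9.28 t 12.4 tilt [-0.003 -0.    -1.   ]
T [[0, -0.041, 0], [0, -0.04, 0], [0, -0.041, 0], [0, -0.04, 0], [0, -0.04, 0]] 
S [[-23, -5, -29], [-25, -5, -28], [-26, -4, -27], [-27, -5, -27], [-27, 10, -24]]
T [[0, -0.039, 0], [0, -0.04, 0]] 
S [[-28, 10, -24], [-29, 10, -22]]
end [0.4463 0.2515 0.0805] 6.8 7
```

View pics/wrist7.png

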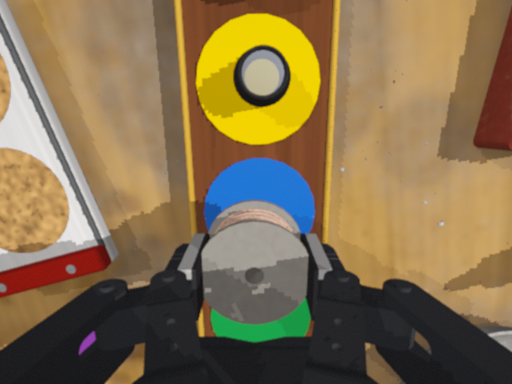

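Call:
jog_arm(
  turn=[
    [0,-0.041,0],
    [0,-0.04,0],
    [0,-0.041,0],
    [0,-0.04,0],
    [0,-0.04,0],
  ],
  slide=[
    [-23,-5,-29],
    [-25,-5,-28],
    [-26,-4,-27],
    [-27,-5,-27],
    [-27,10,-24],
  ],
  grip=[0,0,0,0,0],
)

```text
time: 12.9
tool_pos: [0.4968, 0.1987, 0.1031]
tcp_rot: [-1.226, 1.177, -1.179]
wrist_force: [-0.3, -0.2, -1.8]
width: 0.505
```

Call:
jog_arm(
  turn=[
    [0,-0.039,0],
    [0,-0.04,0],
    [0,0,0],
    [0,0,0],
    [0,0,0],
  ],
  slide=[
    [-28,10,-24],
    [-29,10,-22],
    [0,0,0],
    [0,0,0],
    [0,0,0],
  ],
  grip=[0,0,0,0,0],
)

```text
time: 13.4
tool_pos: [0.4483, 0.2512, 0.0822]
tcp_rot: [-1.263, 1.121, -1.122]
wrist_force: [0.5, -0.5, -1.7]
width: 0.51
```

```bash
python3 look.py wrist8 .4463 .251; python3 plan.py '[[0.4463,0.251,0.0425,6.8]]'
```

```text
obj [266. 209.] 249 z [0.0645 0.0649] c [450.8 265.8] 17.8
tcp [0.4487 0.251  0.0826] width 0.5091490690290268 t 13.6 F [-0.5  0.7 -0.3]
at [0.4487 0.251  0.0826] yaw 6.72 t 13.6 tilt [ 0.001  0.    -1.   ]
T [[0, -0.001, 0]] 
S [[0, 40, -2]]
end [0.4467 0.2508 0.0426] 6.8 1
```

View pics/wrist8.png

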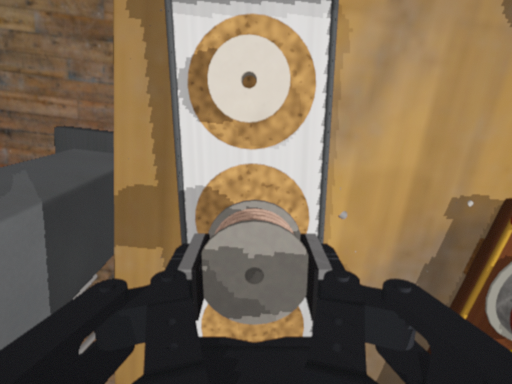

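Call:
jog_arm(
  turn=[
    [0,0,0],
    [0,0,0],
    [0,0,0],
    [0,0,0],
    [0,0,0],
  ],
  slide=[
    [0,20,-2],
    [0,15,0],
    [0,5,0],
    [0,0,0],
    [0,0,0],
  ],
  grip=[0,0,0,0,0],
)

```text
time: 14.1
tool_pos: [0.4463, 0.251, 0.0431]
tcp_rot: [-1.263, 1.122, -1.122]
wrist_force: [-2.6, -2.8, 4.3]
width: 0.511
```

Call:
jog_arm(
  turn=[
    [0,0,0],
    [0,0,0],
    [0,0,0],
    [0,0,0],
    [0,0,0],
  ],
  slide=[
    [0,0,0],
    [0,0,0],
    [0,0,0],
    [0,0,0],
    [0,0,0],
  ],
  grip=[0,70,100,100,100],
)

```text
time: 14.6
tool_pos: [0.4458, 0.2514, 0.0422]
tcp_rot: [-1.263, 1.121, -1.121]
wrist_force: [0.1, -0.0, 0.3]
width: 1.0
```

Call:
jog_arm(
  turn=[
    [0,0,0],
    [0,0,0],
    [0,0,0],
    [0,0,0],
  ],
  slide=[
    [0,-30,0],
    [0,-40,0],
    [0,0,0],
    [0,0,0],
  ],
  grip=[100,100,100,100],
)

```text
time: 15.0
tool_pos: [0.4467, 0.2519, 0.1135]
tcp_rot: [-1.26, 1.119, -1.121]
wrist_force: [-0.1, 0.6, 0.4]
width: 1.002
```

```bash
python3 look.py wrist9 .4463 .251
python3 plan.py '[[0.56,0.16,0.11,-5],[0.6355,0.141,0.09,-9.3]]'
```

```text
obj [257. 216.] 4373 z [0.0532 0.0542] c [445.6 251.5] 24.3
tcp [0.4444 0.2507 0.1106] width 0.9999376992854891 t 15.2 F [ 0.3 -0.9  1.2]
at [0.4444 0.2507 0.1106] yaw 6.82 t 15.2 tilt [-0.003 -0.001 -1.   ]
T [[0, 0.052, 0], [0, 0.051, 0], [0, 0.052, 0], [0, 0.051, 0], [0, 0.038, 0]] 
S [[26, 0, 26], [25, 0, 27], [23, 0, 29], [21, 1, 29], [6, 10, 39]]
T [[0, 0.037, 0]] 
S [[5, 10, 39]]
end [0.6359 0.1411 0.0896] -9.3 6
```

View pics/wrist9.png

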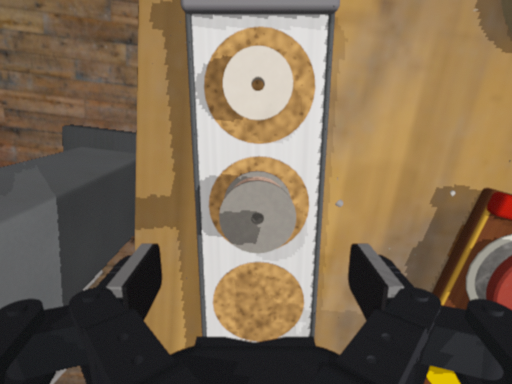

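Call:
jog_arm(
  turn=[
    [0,0.052,0],
    [0,0.051,0],
    [0,0.052,0],
    [0,0.051,0],
    [0,0.038,0],
  ],
  slide=[
    [26,0,26],
    [25,0,27],
    [23,0,29],
    [21,1,29],
    [6,10,39],
  ],
  grip=[100,100,100,100,100],
)

```text
time: 15.7
tool_pos: [0.5993, 0.1497, 0.1006]
tcp_rot: [-1.148, 1.303, -1.303]
wrist_force: [0.3, 0.8, 0.5]
width: 1.004
```

Call:
jog_arm(
  turn=[
    [0,0.037,0],
    [0,0,0],
    [0,0,0],
    [0,0,0],
  ],
  slide=[
    [6,10,38],
    [0,0,0],
    [0,0,0],
    [0,0,0],
  ],
  grip=[100,100,100,100],
)

```text
time: 16.1
tool_pos: [0.6344, 0.141, 0.0901]
tcp_rot: [-1.131, 1.329, -1.326]
wrist_force: [-0.7, 0.2, 0.5]
width: 0.997
```

```bash
python3 look.py wrist10 .6355 .141; python3 plan.py '[[0.6355,0.141,0.048,-9.3]]'
python3 - <<'E'
from h import *
p=eyes.read_camera('side');save('side10',p)
P=pc(p);q=P[p['depth']>0]
k=(q[:,0]>.5)&(q[:,0]<.75)&(q[:,1]>.18)&(q[:,1]<.3)&(q[:,2]>.1);print(k.sum(),q[k].min(0),q[k].max(0))
E
```

```text
obj [258. 227.] 1953 z [0.0528 0.0562] c [637.  141.6] 14.0
tcp [0.6353 0.1415 0.0918] width 1.000369248203691 t 16.3 F [ 0.1 -0.1 -0. ]
at [0.6353 0.1415 0.0918] yaw -9.22 t 16.3 tilt [ 0.  0. -1.]
T [[0, 0.001, 0]] 
S [[0, 44, 0]]
end [0.6353 0.1415 0.0478] -9.3 1
2862 [0.55156512 0.18000675 0.20429577] [0.66826809 0.25486308 0.46046458]
```

View pics/side10.png

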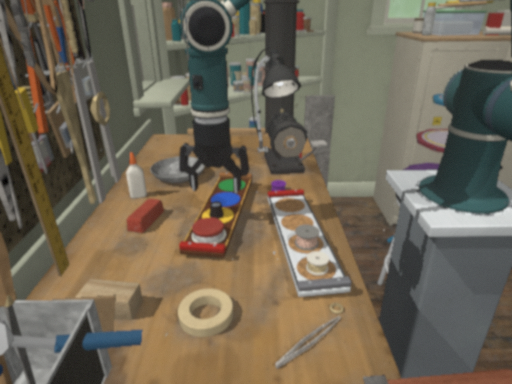

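Call:
jog_arm(
  turn=[
    [0,0,0],
    [0,0,0],
    [0,0,0],
    [0,0,0],
    [0,0,0],
  ],
  slide=[
    [0,20,1],
    [0,17,0],
    [0,7,0],
    [0,0,0],
    [0,0,0],
  ],
  grip=[100,100,100,100,0],
  newtons=30,
)

```text
time: 16.85
tool_pos: [0.637, 0.1407, 0.0472]
tcp_rot: [-1.129, 1.328, -1.327]
wrist_force: [-0.2, 0.5, 0.2]
width: 0.858
```

Call:
jog_arm(
  turn=[
    [0,0,0],
    [0,0,0],
    [0,0,0],
    [0,0,0],
    [0,0,0],
  ],
  slide=[
    [0,0,0],
    [0,0,0],
    [0,0,0],
    [0,0,0],
    [0,0,0],
  ],
  grip=[0,0,0,0,0],
)

```text
time: 17.35
tool_pos: [0.6377, 0.1408, 0.0483]
tcp_rot: [-1.127, 1.327, -1.328]
wrist_force: [-1.2, -0.6, 4.4]
width: 0.335
```

Call:
jog_arm(
  turn=[
    [0,0,0],
    [0,0,0],
    [0,0,0],
    [0,0,0],
    [0,0,0],
  ],
  slide=[
    [0,0,0],
    [0,-20,0],
    [0,-25,0],
    [0,0,0],
    [0,0,0],
  ],
  grip=[0,0,0,0,0],
)

```text
time: 17.85
tool_pos: [0.6374, 0.1408, 0.0925]
tcp_rot: [-1.127, 1.327, -1.328]
wrist_force: [-0.1, 0.2, -0.4]
width: 0.339
```

```bash
python3 look.py wrist11 .6355 .141; python3 plan.py '[[0.56,0.16,0.11,-5],[0.4558,0.172,0.085,6.8]]'
```

```text
tcp [0.6358 0.1405 0.0905] width 0.33417219199383114 t 18.05 F [ 0.3 -0.4 -0.5]
at [0.6358 0.1405 0.0905] yaw -9.28 t 18.1 tilt [-0.003 -0.001 -1.   ]
T [[0, -0.037, 0], [0, -0.038, 0], [0, -0.069, 0], [0, -0.068, 0], [0, -0.069, 0]] 
S [[-4, -10, -39], [-4, -9, -39], [-1, 8, -35], [-4, 8, -35], [-5, 9, -34]]
end [0.4559 0.1715 0.0845] 6.8 5
```

View pics/wrist11.png

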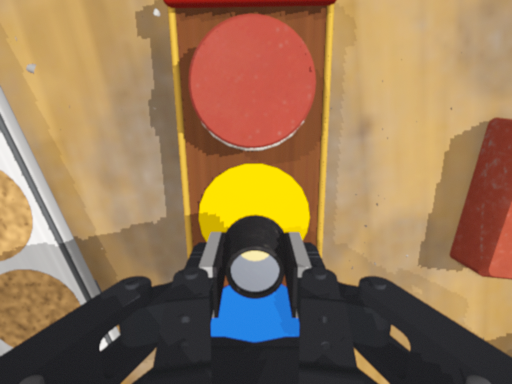

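Call:
jog_arm(
  turn=[
    [0,-0.037,0],
    [0,-0.038,0],
    [0,-0.069,0],
    [0,-0.068,0],
    [0,-0.069,0],
  ],
  slide=[
    [-4,-10,-39],
    [-4,-9,-39],
    [-1,8,-35],
    [-4,8,-35],
    [-5,9,-34],
  ],
  grip=[0,0,0,0,0],
)

```text
time: 18.55
tool_pos: [0.4552, 0.1717, 0.0853]
tcp_rot: [-1.265, 1.12, -1.119]
wrist_force: [-0.3, 0.2, -0.2]
width: 0.339
```

Call:
jog_arm(
  turn=[
    [0,0,0],
    [0,0,0],
    [0,0,0],
    [0,0,0],
  ],
  slide=[
    [0,0,0],
    [0,0,0],
    [0,0,0],
    [0,0,0],
  ],
  grip=[0,0,0,0],
)

```text
time: 18.95
tool_pos: [0.4588, 0.1719, 0.0869]
tcp_rot: [-1.261, 1.121, -1.122]
wrist_force: [-0.1, 1.2, -0.5]
width: 0.339
```

```bash
python3 look.py wrist12 .4558 .172; python3 plan.py '[[0.4558,0.172,0.0445,6.8]]'
python3 - <<'E'
from h import *
p=eyes.read_camera('side');save('side12',p)
im=cv2.imread('pics/side12.png')[150:320,240:380];cv2.imwrite('pics/side12c.png',cv2.resize(im,None,fx=4,fy=3.4))
E
```

```text
tcp [0.4579 0.1717 0.0865] width 0.3326916474769132 t 19.15 F [ 0.2  0.4 -0.2]
at [0.4579 0.1717 0.0865] yaw 6.78 t 19.1 tilt [ 0.001  0.    -1.   ]
T [[0, 0, 0]] 
S [[-1, 42, -2]]
end [0.4558 0.1725 0.0445] 6.8 1
```

View pics/side12c.png

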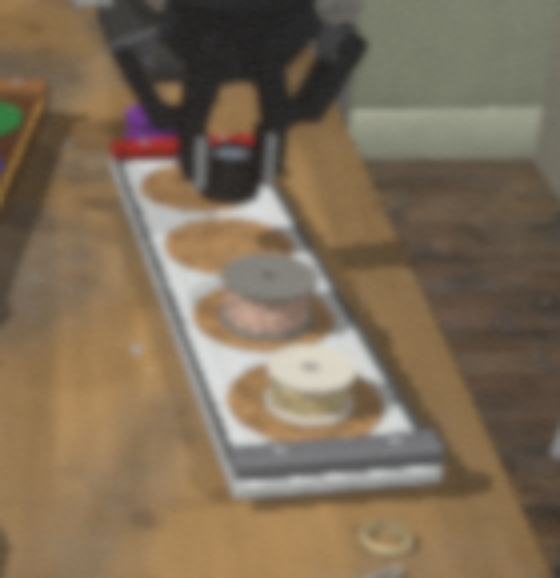

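Call:
jog_arm(
  turn=[
    [0,0,0],
    [0,0,0],
    [0,0,0],
    [0,0,0],
    [0,0,0],
  ],
  slide=[
    [-1,20,-2],
    [0,17,0],
    [0,5,0],
    [0,0,0],
    [0,0,0],
  ],
  grip=[0,0,0,0,0],
)

```text
time: 19.7
tool_pos: [0.4549, 0.1724, 0.0461]
tcp_rot: [-1.265, 1.122, -1.121]
wrist_force: [-6.6, -2.0, 16.4]
width: 0.336
```

Call:
jog_arm(
  turn=[
    [0,0,0],
    [0,0,0],
    [0,0,0],
    [0,0,0],
    [0,0,0],
  ],
  slide=[
    [0,0,0],
    [0,0,0],
    [0,0,0],
    [0,0,0],
    [0,0,0],
  ],
  grip=[0,60,100,100,100],
)

```text
time: 20.2
tool_pos: [0.4549, 0.1724, 0.0441]
tcp_rot: [-1.263, 1.121, -1.121]
wrist_force: [-0.1, 0.5, 0.5]
width: 0.987
```

Call:
jog_arm(
  turn=[
    [0,0,0],
    [0,0,0],
    [0,0,0],
    [0,0,0],
  ],
  slide=[
    [0,-30,0],
    [0,-40,0],
    [0,0,0],
    [0,0,0],
  ],
  grip=[100,100,100,100],
)

```text
time: 20.6
tool_pos: [0.456, 0.1728, 0.1154]
tcp_rot: [-1.261, 1.119, -1.122]
wrist_force: [-1.1, -0.4, 0.1]
width: 1.002
```

```bash
python3 look.py wrist13 .4558 .172
python3 - <<'E'
from h import *
s=bot.read_state();print(s['q'].round(3))
E
```

```text
obj [257. 214.] 1471 z [0.0509 0.0542] c [454.3 173.4] 13.7
tcp [0.4537 0.172  0.1126] width 0.9975141841223818 t 20.8 F [-0.6 -0.7 -0.9]
[0.311 0.036 2.133 0.    0.976 0.192]
```

View pics/wrist13.png

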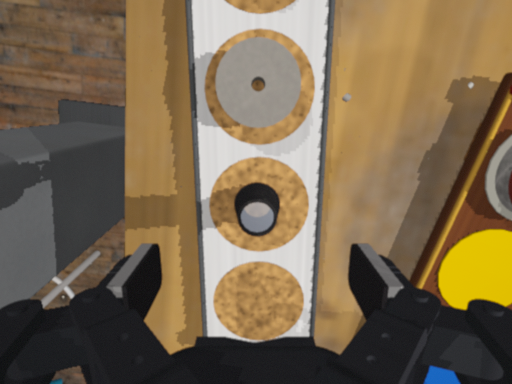

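```bash
cat > plan2.py <<'E'
import sys,json
from h import *
def Rm(yaw,tilt):
    y=np.radians(yaw);Z=np.array([np.cos(y),np.sin(y),0]);Y=np.array([0,0,-1.]);X=np.cross(Y,Z)
    return R.from_matrix(np.stack([X,Y,Z],1))*R.from_rotvec([0,0,np.radians(tilt)])
def plan(wps,step=48,ang=.14):
    s=bot.read_state();pos=np.array(s['tool_pos']);r=R.from_rotvec(s['tcp_rot'])
    print('at',pos.round(4),'t',s['time'])
    T=[];S=[]
    for w in wps:
        tgt=np.array(w[:3]);rt=Rm(w[3],w[4])
        n=int(max(np.ceil(np.linalg.norm(tgt-pos)*1000/step),np.ceil((r.inv()*rt).magnitude()/ang),1))
        for i in range(n):
            k=n-i;dr=((r.inv()*rt).as_rotvec()/k).round(3);sl=(r.inv().apply(tgt-pos)*1000/k).round().astype(int)
            T.append(dr.tolist());S.append(sl.tolist());pos=pos+r.apply(sl)/1000;r=r*R.from_rotvec(dr)
    for i in range(0,len(T),5):print('T',json.dumps(T[i:i+5]).replace('-0.0,','0,'),'\nS',json.dumps(S[i:i+5]))
    print('end',pos.round(4),len(T),'err',(r.inv()*rt).magnitude().round(4))
if __name__=='__main__': plan(json.loads(sys.argv[1]))
E
python3 plan2.py '[[0.54,0.12,0.16,-9.3,20],[0.646,0.2185,0.10,-9.3,20]]'
```

```text
at [0.4537 0.172  0.1126] t 20.8
T [[0.013, 0.069, 0.087], [0.013, 0.07, 0.087], [0.013, 0.069, 0.087], [0.013, 0.07, 0.087], [0.0, 0, -0.0]] 
S [[15, -12, 20], [13, -13, 21], [11, -14, 22], [7, -14, 23], [-22, 24, 22]]
T [[0.0, 0, -0.0], [0.0, 0, -0.0], [0.0, 0, -0.0]] 
S [[-21, 24, 22], [-22, 24, 22], [-21, 24, 22]]Traceback (most recent call last):
  File "plan2.py", line 18, in <module>
    if __name__=='__main__': plan(json.loads(sys.argv[1]))
                             ~~~~^^^^^^^^^^^^^^^^^^^^^^^^^
  File "plan2.py", line 17, in plan
    print('end',pos.round(4),len(T),'err',(r.inv()*rt).magnitude().round(4))
                                          ^^^^^^^^^^^^^^^^^^^^^^^^^^^^^^
AttributeError: 'float' object has no attribute 'round'
```

Call:
jog_arm(
  turn=[
    [0.013,0.069,0.087],
    [0.013,0.07,0.087],
    [0.013,0.069,0.087],
    [0.013,0.07,0.087],
    [0,0,0],
  ],
  slide=[
    [15,-12,20],
    [13,-13,21],
    [11,-14,22],
    [7,-14,23],
    [0,0,0],
  ],
  grip=[100,100,100,100,100],
)

```text
time: 21.3
tool_pos: [0.5442, 0.1175, 0.1626]
tcp_rot: [-0.839, 1.449, -1.075]
wrist_force: [0.1, -0.8, -0.4]
width: 1.001
```

```bash
sed -i 's/(r.inv()\*rt).magnitude().round(4))$/(r.inv()*rt).magnitude())/' plan2.py
python3 - <<'E'
from h import *
s=bot.read_state();print(s['tool_pos'],R.from_rotvec(s['tcp_rot']).as_matrix().round(3),s['q'].round(3))
for n in ['wrist','side','scene']:
    p=eyes.read_camera(n);save(n+'14',p)
    if n=='wrist':
        hsv=cv2.cvtColor(p['img'],cv2.COLOR_RGB2HSV);P=pc(p);z=P[...,2]
        m=(z>.044)&(z<.055)&(np.hypot(P[...,0]-.646,P[...,1]-.218)<.05);q=P[m];print(m.sum(),cv2.minEnclosingCircle(q[:,:2].astype(np.float32)*1000))
E
python3 plan2.py '[[0.646,0.2185,0.10,-9.3,20]]'
```

```text
[0.54423471 0.11751613 0.16257706] [[-0.157  0.062  0.986]
 [-0.926  0.339 -0.168]
 [-0.345 -0.939  0.004]] [-0.037  0.072  2.033  0.411  1.024 -0.083]
4644 ((646.4044189453125, 218.48300170898438), 32.92888641357422)
at [0.5403 0.1206 0.1609] t 21.45
T [[0.0, 0, -0.0], [0.0, 0, -0.0], [0.0, 0, -0.0], [0.001, 0, -0.0]] 
S [[-21, 24, 22], [-22, 24, 22], [-21, 24, 22], [-22, 24, 23]]
end [0.6464 0.2184 0.1001] 4 err 0.0005931424033436347
```

View pics/side14.png

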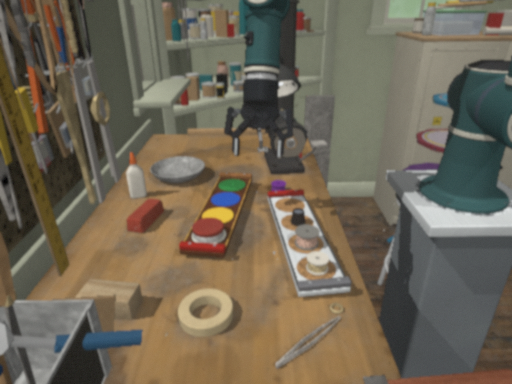

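View pics/wrist14.png

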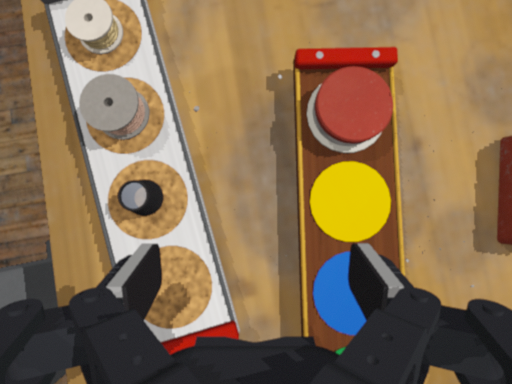

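Call:
jog_arm(
  turn=[
    [0,0,0],
    [0,0,0],
    [0,0,0],
    [0,0,0],
    [0,0,0],
  ],
  slide=[
    [-21,24,22],
    [-22,24,22],
    [-21,24,22],
    [-22,24,23],
    [0,0,0],
  ],
  grip=[100,100,100,100,100],
)

```text
time: 21.95
tool_pos: [0.6468, 0.2227, 0.0979]
tcp_rot: [-0.852, 1.447, -1.066]
wrist_force: [-0.6, -0.4, -0.2]
width: 0.998
```

```bash
python3 look.py wrist15 .6464 .2185; python3 plan2.py '[[0.6464,0.2185,0.06,-9.3,20],[0.6464,0.2185,0.040,-9.3,20]]'
```

```text
obj [256. 254.] 8783 z [0.0488 0.0498] c [646.4 218.2] 32.6
tcp [0.6463 0.2191 0.1016] width 1.0008061216494117 t 22.15 F [-0.2  0.8 -0.3]
at [0.6463 0.2191 0.1016] t 22.15
T [[-0.001, 0.002, -0.001], [0.0, 0.0, 0.0]] 
S [[15, 39, 0], [7, 19, 0]]
end [0.6462 0.2183 0.0396] 2 err 0.0005150070940536892
```

View pics/wrist15.png

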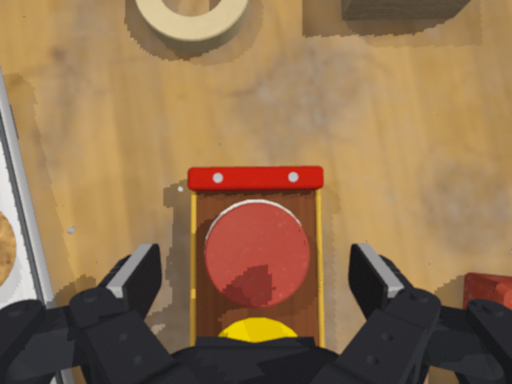

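Call:
jog_arm(
  turn=[
    [0,0,0],
    [0,0,0],
    [0,0,0],
    [0,0,0],
    [0,0,0],
  ],
  slide=[
    [8,20,0],
    [7,19,0],
    [5,12,0],
    [2,6,0],
    [0,0,0],
  ],
  grip=[100,100,100,100,100],
  newtons=40,
)

```text
time: 22.65
tool_pos: [0.647, 0.2171, 0.0404]
tcp_rot: [-0.846, 1.447, -1.07]
wrist_force: [-0.2, 0.4, 0.7]
width: 1.0
```

Call:
jog_arm(
  turn=[
    [0,0,0],
    [0,0,0],
    [0,0,0],
    [0,0,0],
    [0,0,0],
  ],
  slide=[
    [0,0,0],
    [0,0,0],
    [0,0,0],
    [0,0,0],
    [0,0,0],
  ],
  grip=[0,0,0,0,0],
)

```text
time: 23.15
tool_pos: [0.6493, 0.2176, 0.0427]
tcp_rot: [-0.843, 1.444, -1.071]
wrist_force: [0.3, -1.0, 5.9]
width: 0.74
```

Call:
jog_arm(
  turn=[
    [0,0,0],
    [0,0,0],
    [0,0,0],
    [0,0,0],
    [0,0,0],
  ],
  slide=[
    [0,0,0],
    [-4,-10,0],
    [-8,-21,0],
    [0,0,0],
    [0,0,0],
  ],
  grip=[0,0,0,0,0],
)

```text
time: 23.65
tool_pos: [0.6484, 0.2183, 0.0749]
tcp_rot: [-0.844, 1.444, -1.071]
wrist_force: [-0.8, -0.5, -1.3]
width: 0.741
```

```bash
python3 look.py wrist16 .6464 .2185; python3 plan2.py '[[0.56,0.13,0.11,-5,10],[0.4652,0.092,0.08,6.8,0]]'
```

```text
tcp [0.6469 0.218  0.0728] width 0.7393490146446747 t 23.85 F [ 0.5  0.8 -0.7]
at [0.6469 0.218  0.0728] t 23.85
T [[-0.007, -0.024, -0.058], [-0.006, -0.024, -0.059], [-0.007, -0.024, -0.058], [-0.006, -0.069, -0.058], [-0.006, -0.068, -0.058]] 
S [[27, -23, -24], [28, -22, -25], [29, -19, -25], [17, 7, -30], [14, 8, -32]]
T [[-0.006, -0.069, -0.058]] 
S [[12, 10, -32]]
end [0.4652 0.0919 0.0795] 6 err 0.00042800510612678246
```

View pics/wrist16.png

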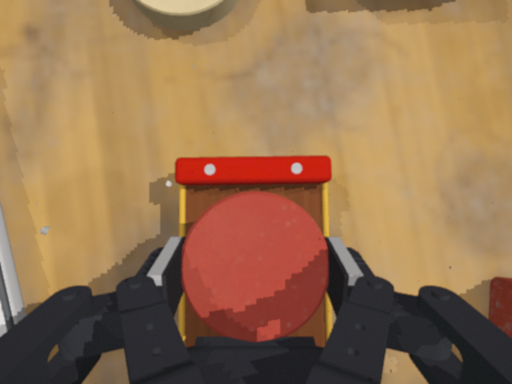

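Call:
jog_arm(
  turn=[
    [-0.007,-0.024,-0.058],
    [-0.006,-0.024,-0.059],
    [-0.007,-0.024,-0.058],
    [-0.006,-0.069,-0.058],
    [-0.006,-0.068,-0.058],
  ],
  slide=[
    [27,-23,-24],
    [28,-22,-25],
    [29,-19,-25],
    [17,7,-30],
    [14,8,-32],
  ],
  grip=[0,0,0,0,0],
)

```text
time: 24.35
tool_pos: [0.4972, 0.1039, 0.0916]
tcp_rot: [-1.187, 1.193, -1.133]
wrist_force: [-0.4, 0.0, -0.4]
width: 0.74
```

Call:
jog_arm(
  turn=[
    [-0.006,-0.069,-0.058],
    [0,0,0],
    [0,0,0],
    [0,0,0],
    [0,0,0],
  ],
  slide=[
    [12,10,-32],
    [0,0,0],
    [0,0,0],
    [0,0,0],
    [0,0,0],
  ],
  grip=[0,0,0,0,0],
)

```text
time: 24.85
tool_pos: [0.4679, 0.0922, 0.0811]
tcp_rot: [-1.259, 1.119, -1.123]
wrist_force: [0.2, 0.1, -0.9]
width: 0.743
```

```bash
python3 look.py wrist17 .4652 .092; python3 plan2.py '[[0.4652,0.092,0.0395,6.8,0]]'
```

```text
tcp [0.467  0.092  0.0807] width 0.7401860682015342 t 25.05 F [-0.7 -0.2 -0.4]
at [0.467  0.092  0.0807] t 25.05
T [[-0.003, 0, -0.001]] 
S [[0, 41, -2]]
end [0.4651 0.0918 0.0397] 1 err 0.0005931922443343792
```

View pics/wrist17.png

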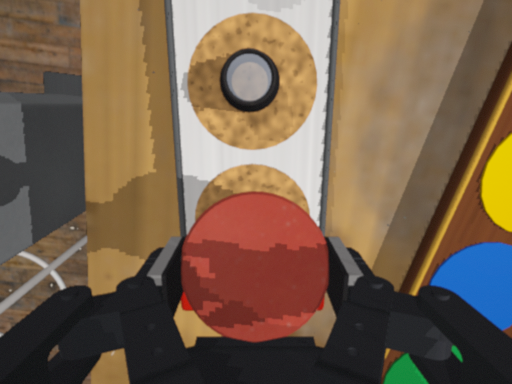

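Call:
jog_arm(
  turn=[
    [0,0,0],
    [0,0,0],
    [0,0,0],
    [0,0,0],
    [0,0,0],
  ],
  slide=[
    [0,20,-2],
    [0,15,0],
    [0,6,0],
    [0,0,0],
    [0,0,0],
  ],
  grip=[0,0,0,0,0],
)

```text
time: 25.55
tool_pos: [0.4661, 0.0913, 0.0408]
tcp_rot: [-1.26, 1.118, -1.124]
wrist_force: [-0.8, -3.1, 6.2]
width: 0.742
```

Call:
jog_arm(
  turn=[
    [0,0,0],
    [0,0,0],
    [0,0,0],
    [0,0,0],
    [0,0,0],
  ],
  slide=[
    [0,0,0],
    [0,0,0],
    [0,0,0],
    [0,0,0],
    [0,0,0],
  ],
  grip=[0,85,100,100,100],
)

```text
time: 26.05
tool_pos: [0.4641, 0.0918, 0.0392]
tcp_rot: [-1.261, 1.12, -1.122]
wrist_force: [-0.6, 0.6, -0.8]
width: 0.999
```

Call:
jog_arm(
  turn=[
    [0,0,0],
    [0,0,0],
    [0,0,0],
    [0,0,0],
    [0,0,0],
  ],
  slide=[
    [0,-20,0],
    [0,-45,0],
    [0,-50,0],
    [0,-30,0],
    [0,0,0],
  ],
  grip=[100,100,100,100,100],
)

```text
time: 26.55
tool_pos: [0.4679, 0.0924, 0.1903]
tcp_rot: [-1.252, 1.112, -1.126]
wrist_force: [0.6, 0.1, 1.0]
width: 1.003
```

```bash
python3 look.py wrist18 .4652 .092; python3 look.py wrist18 .4558 .172;python3 look.py wrist18 .4463 .251;python3 look.py wrist18 .4367 .331
python3 - <<'E'
from h import *
p=eyes.read_camera('side');save('side18',p)
im=cv2.imread('pics/side18.png')[170:310,170:370];cv2.imwrite('pics/side18c.png',cv2.resize(im,None,fx=4,fy=4))
E
```

```text
obj [257. 190.] 4194 z [0.0467 0.0478] c [465.8  87.1] 32.7
tcp [0.4627 0.0916 0.1828] width 0.9992728721201443 t 26.75 F [-0.7  0.7 -0.1]
obj [257.  88.] 976 z [0.0509 0.0544] c [454.5 172.3] 13.8
tcp [0.4629 0.0916 0.1827] width 0.9979527543562108 t 26.95 F [-0.3  0.3  0.5]
obj [256.   3.] 207 z [0.0529 0.0543] c [447.5 232.3] 13.8
tcp [0.4637 0.0917 0.1839] width 1.003285990823088 t 27.15 F [ 0.5 -0.2 -1.1]
tcp [0.464  0.0917 0.1844] width 0.9965885286724091 t 27.35 F [ 0.7 -0.5  0.6]
```

View pics/wrist18.png

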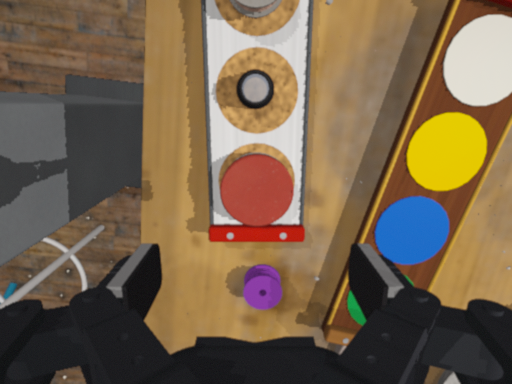

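View pics/side18c.png

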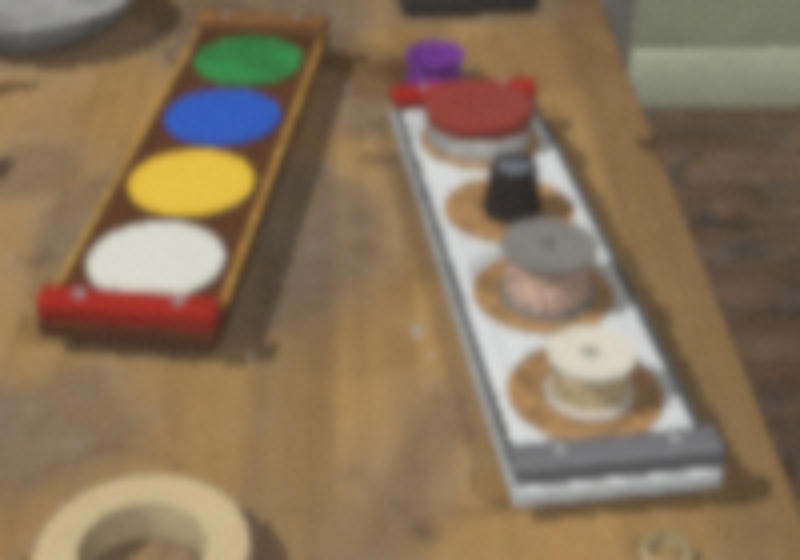

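Run:
```python
from h import *
p=eyes.read_camera('scene');save('scene19',p);w=eyes.read_camera('wrist')
names=['tin','loupe','copper','brass'];D=[(.4655,.092),(.456,.172),(.4464,.251),(.4367,.331)]
Y=np.array([.118,-.993]);X=np.array([Y[1],-Y[0]])
for cam,q in(('scene',p),('wrist',w)):
    P=pc(q);z=P[...,2]
    for n,(x,y),t in zip(names,D,[.046,.053,.052,.046]):
        m=(abs(z-t)<.0045)&(np.hypot(P[...,0]-x,P[...,1]-y)<.045)
        if m.sum()<60: continue
        pts=P[m];c,r=cv2.minEnclosingCircle(pts[:,:2].astype(np.float32));
        A=np.c_[pts[:,:2]-pts[:,:2].mean(0),np.ones(len(pts))];f=np.linalg.lstsq(A,pts[:,2],rcond=None)[0]
        e=np.array(c)-(x,y);print(cam,n,m.sum(),'c',np.round(c,4),'r',round(r,4),'along/across mm',round(e@Y*1000,1),round(e@X*1000,1),'tilt',f[:2].round(3),'z',f[2].round(4))
```

```text
scene tin 662 c [0.4662 0.0895] r 0.0337 along/across mm 2.6 -0.4 tilt [ 0.004 -0.002] z 0.0449
scene loupe 109 c [0.4545 0.1749] r 0.0134 along/across mm -3.1 1.1 tilt [-0.014  0.01 ] z 0.0505
scene copper 500 c [0.445  0.2535] r 0.0246 along/across mm -2.7 1.1 tilt [-0.001  0.005] z 0.0515
scene brass 416 c [0.4363 0.3324] r 0.0204 along/across mm -1.5 0.3 tilt [0.001 0.005] z 0.0457
wrist tin 4182 c [0.4659 0.0873] r 0.0327 along/across mm 4.8 0.1 tilt [-0.    -0.005] z 0.0467
wrist loupe 892 c [0.4546 0.1722] r 0.0131 along/across mm -0.3 1.4 tilt [-0.003 -0.003] z 0.0515
wrist copper 224 c [0.4479 0.2322] r 0.0143 along/across mm 18.8 0.8 tilt [-0.014  0.068] z 0.0528
```

View pics/scene19.png

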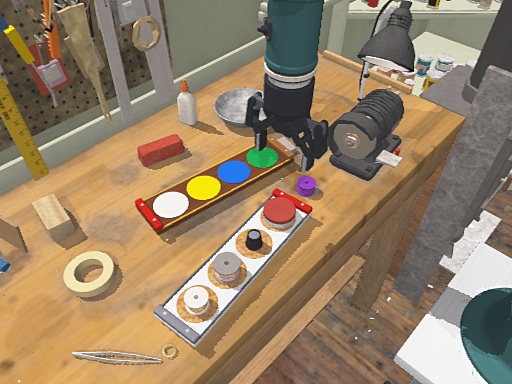

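Run:
```python
from h import *
print(bot.read_state()['time'],bot.finish_job())
```

```text
the job is handed in; nothing more can be done
27.5 None
```

All four things are on the new rack in their order of use, and I handed the job in at 27.5 s. Counted from the red end: tin on disc 1, loupe on disc 2, copper spool on disc 3, brass spool on disc 4. The purple spool and the pads were not moved.

- **Tin grasp:** something thin hangs above the tin's old place, so I gripped the tin with the tool leaned 20° and set it down with the tool vertical.
- **Position:** in the last checks every item was within about 5 mm of its disc centre, against the 12 mm limit. The tin is the furthest off: 4.8 mm towards the red end by the wrist camera and 2.6 mm by the scene camera.
- **Upright:** all tops were level to within about 0.02 rad (limit 0.12), and their heights fit standing on the board.
- **Disagreements:** the cameras differed by 2–3 mm. The last wrist reading of the copper spool (18.8 mm off) is not valid because the spool was cropped at the image edge; the scene view gave 2.7 mm and an earlier close view under 1 mm.
- **Forces:** the largest wrist force I saw between moves was about 18 N, when the loupe was set down.

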